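# Lay out the bearing parts by size on the inspection pads

### The job

Lay the four bearing parts out for inspection on the four round coloured pads, matched by size: the widest part (the outer ring) on the widest pad, and so on down to the narrow black spacer on the narrowest pad. Set each down flat, same side up as now, and well centred on its pad, without dropping it, and leave the black-and-steel setting ring and the yellow tape roll where they lie.

Things in the scene. Friction and masses are not known exactly. Their poses are not given: they have to be found in the camera images.
- outer_ring: Outer bearing ring: bright grey steel, the widest bearing part, plain wide-open ring 66 mm outside, bore about 46 mm, 17 mm high, 0.14 kg. Grip across the outside. Lies flat on the bench; origin at the centre of its underside, z up.
- thrust_ring: Thrust ring: flat bright grey steel washer, second widest, 60 mm outside, only 7 mm high, 0.09 kg. Grip across the outside (treat the hole as solid). Lies flat on the bench; origin at the centre of its underside, z up.
- ball_bearing: Ball bearing: steel outer and inner race with a dark gap between them, 47 mm outside, 14 mm high; 0.11 kg; grip across the outside (treat the middle as solid). Lies flat on the bench; origin at the centre of its underside, z up.
- spacer: Spacer: small all-black ring, the narrowest part, 36 mm outside, 10 mm high, 0.04 kg; grip across the outside (treat the hole as solid). Lies flat on the bench; origin at the centre of its underside, z up.
- setting_ring: Setting ring of the gauge: thick black ring with a pale steel face on top, 62 mm outside, 18 mm high. Does not belong to the bearing; leave it where it lies. Origin at the centre of its underside.
- tape_roll: Roll of yellow tape, 66 mm outside, 18 mm high. Does not belong to the bearing; leave it where it lies. Origin at the centre of its underside.
- pad_blue: Round inspection pad, blue with an aluminium edge, the widest: 92 mm across, 4 mm thick, flat top without a rim, fixed to the bench; origin at the centre of its underside (bench level), z up.
- pad_green: Round inspection pad, green with an aluminium edge, second widest: 80 mm across, 4 mm thick, flat top without a rim, fixed to the bench; origin at the centre of its underside (bench level), z up.
- pad_red: Round inspection pad, red with an aluminium edge, third widest: 67 mm across, 4 mm thick, flat top without a rim, fixed to the bench; origin at the centre of its underside (bench level), z up.
- pad_white: Round inspection pad, white with an aluminium edge, the narrowest: 56 mm across, 4 mm thick, flat top without a rim, fixed to the bench; origin at the centre of its underside (bench level), z up.

How it is judged:
At the end, for the whole second after the job is handed in: Outer ring on the blue pad, thrust ring on the green, ball bearing on the red, spacer on the white: each lying flat (within 0.1 rad) on the pad, its centre within 10 mm of the pad's centre, at rest (under 0.02 m/s); setting ring and tape roll within 15 mm of where they started (horizontal distance between outer_ring and pad_blue below 0.01 m and z of outer_ring in the frame of pad_blue between 0.002 and 0.008 m and angle between each of outer_ring, thrust_ring, ball_bearing, spacer's own z axis and vertical below 0.1 rad and linear speed of each of outer_ring, thrust_ring, ball_bearing, spacer below 0.02 m/s and horizontal distance between thrust_ring and pad_green below 0.01 m and z of thrust_ring in the frame of pad_green between 0.002 and 0.008 m and horizontal distance between ball_bearing and pad_red below 0.01 m and z of ball_bearing in the frame of pad_red between 0.002 and 0.008 m and horizontal distance between spacer and pad_white below 0.01 m and z of spacer in the frame of pad_white between 0.002 and 0.008 m and distance of each of setting_ring, tape_roll from where it was at the start of the episode below 0.015 m); the robot touches nothing.
It fails at once if the setting ring is shifted by more than 15 mm (distance of setting_ring from where it was at the start of the episode above 0.015 m).
It fails at once if the tape roll is shifted by more than 15 mm (distance of tape_roll from where it was at the start of the episode above 0.015 m).
It fails at once if a bearing part is dropped (falls free at more than 0.5 m/s, a fall of over 13 mm) ((linear speed of outer_ring above 0.5 m/s and contact force between the fingers and outer_ring below 0.05 N) or (linear speed of thrust_ring above 0.5 m/s and contact force between the fingers and thrust_ring below 0.05 N) or (linear speed of ball_bearing above 0.5 m/s and contact force between the fingers and ball_bearing below 0.05 N) or (linear speed of spacer above 0.5 m/s and contact force between the fingers and spacer below 0.05 N)).
It also fails if it takes over 96 s, if anything falls off the work surface, if the arm or the gripper's body presses on something with over 40 N, if the wrist force passes 120 N, or if a joint passes its speed limit or range.

### The arm

A 6-joint arm with a two-finger parallel gripper is mounted at the origin on a cart in front of the work surface, level with it; the furniture and walls round the work are solid. World frame = base frame: x ahead of the robot, y to its left, z up, the work surface at z = 0. Lengths are in m, angles in rad, forces in N, time in s.
With the tool pointing down it reaches from about 0.3 to 0.875 m from the base axis. Payload 6.4 kg.
Tool frame: the origin (TCP) lies between the finger pads; the fingertips stand 11 mm ahead of it and the grasp point (between the pads) lies 8 mm behind it (ctrl.tcp_to_tips is the y of the fingertips in the tool frame, in m); y points along the fingers, x is the direction in which the jaws open and shut, and the axes are right-handed (so a half turn about y gives the same grasp; the last joint's range is limited). The gripper opens to 85 mm and grips with 20 to 120 N. Pads are 22 mm wide; open, the fingers measure 114 mm over their backs; the gripper's body (76 mm by 85 mm) begins 54 mm behind the grasp point. The pads swing forward as they close: fully open they stand 13 mm farther back than shut.
Start: joints at [0.913, 0.181, 1.607, -0, 1.354, -0.206], TCP at [0.251, 0.517, 0.221] pointing down, gripper open.
Joint ranges: [-2.99, 2.99], [-0.89, 2.07], [0.3, 2.58], [-1.14, 4.28], [0, 2.63], [-3.12, 3.12]. Speed limits (rad/s): [2.57, 2.57, 3.01, 3.14, 3.14, 3.14].

### API

Orientations are given as a unit quaternion [w, x, y, z].
In Python, from bench import ctrl gives the robot as it stands.
- The arm moves only by the tool apply_moves, never from a script. Its argument "plan" is text: rows parted by semicolons, each of 7 numbers parted by spaces: the shift along the tool's x, y, z each as a share of 0.05 m, from -1 to 1, then the turn, a rotation vector about the tool's x, y, z each as a share of 0.12 rad, from -1 to 1, then the opening, from 0 (shut) to 1 (fully open). In form: dx dy dz wx wy wz claw; .... A call has exactly 5 rows; each row shifts and turns the commanded pose from where the row before left it, along the tool's axes as they then stand; what a row does not reach is not made up. A row lasts 1/10 s, in which the tool goes at most 50 mm and 8.59 degrees, less where a joint would pass 70% of its speed; a pose out of reach is approached as far as the arm can. A call with a number of a shift or a turn outside -1 to 1 is refused whole. A call with a gripper value outside its range is refused whole. The fingers move at their own pace and stop on an object; the grip force is fixed at half the most. Time passes only in rows, so rows that do not move let the fingers close, or fill a call up. It gives the time, the measured TCP pose, the force and the opening at its end, in the units of the state.
- ctrl.get_obs(): the state, without advancing time (a new reading comes with each control period).
- ctrl.camera(name): name is "side" or "top" or "wrist"; returns the picture (400x640x3 uint8, red, green, blue); there is no depth.
- ctrl.get_calibration(name): a dict with "intrinsics" (3x3 intrinsics, pixels), "k1" (the pictures are not rectified: a ray, as slopes to the right and down, at radius r is drawn at 1 + k1 r^2 times it, then the intrinsics apply), "R" (3x3) and "t" (3): a world point X has camera coordinates R X + t. Camera axes: x right, y down, z forward; pixel columns grow to the right and rows downward; lengths in m; the calibration is good to about 2 mm. A picture is of the moment at which its call begins: read the wrist's pose just before it. get_calibration takes no time and is no camera call; for the wrist camera it gives the pose at the moment of the call.
- ctrl.hand_in(): hands the job in, once; it reports no verdict.
Trained networks look in the newest picture that a camera, given by its name, has taken for a name from the list of things; names that differ only in an ending like _2 or _b are one class to them, and where a whole thing is asked for, a point or a joint stands for the part that bears it (a point fixed in the world has none). Each returns a list of dicts, best first, with "score" (0 to 1); they miss things now and then, are a little off and sometimes report something else, mostly with a low value. They report only what shows in the picture. A call takes as long as a camera call.
- ctrl.recognise(camera, target): "point" ([x, y, z] in m, in world coordinates, good to about 4 mm: the middle of the surface that is visible of it).
The state is a dict: "time_s": time; "q": joint angles; "dq": joint speeds; "joint_efforts": joint torques, N m; "eef_pos": TCP position; "eef_rot": TCP orientation; "wrist_force": force on the tool from outside, world axes, zero at the start; "torque": the same for the moment, N m; "opening": opening from 0.0 (shut) to 1.0 (fully open).
Only numpy, scipy, OpenCV 4.12 (cv2) and the standard library are available. Lean on these libraries where they do the work, as an engineer would, in place of code of your own. Each camera call takes 0.05 s, during which the arm holds its last target.

## Working session

There is one attempt and no reset: what is moved stays moved. The work goes in short steps, Python scripts to look and compute and a tool call to move; the robot and the scene stay as the last step left them, time stands still between calls to the robot, and variables do not carry over. Pictures are saved under pics/ and viewed, and the job is handed in when it is done.

Besides the shell and the picture viewer there is one more tool, called after "Emit:" by a JSON object that holds its "op" and its "data", one argument or row to a line. apply_moves: Moves the arm, as the interface text tells. Shift numbers are shares of 0.05 m and turn numbers shares of 0.12 rad, none past 1 either way. Its arguments: {"type":"object","properties":{"plan":{"type":"string"}},"required":["plan"]}

```bash
ls; mkdir -p pics; python3 - <<'E'
from bench import ctrl
import cv2,numpy as np
o=ctrl.get_obs();print({k:np.round(v,3).tolist() for k,v in o.items()}, ctrl.tcp_to_tips)
for c in ["top","side","wrist"]:
    im=ctrl.camera(c); cv2.imwrite(f"pics/{c}0.png",im[:,:,::-1])
    k=ctrl.get_calibration(c);print(c,{a:np.round(b,4).tolist() for a,b in k.items()})
    for n in ["outer_ring","thrust_ring","ball_bearing","spacer","setting_ring","tape_roll","pad_blue","pad_green","pad_red","pad_white"]:
        if c=="top":
            print(n,[(np.round(d["point"],3).tolist(),round(d["score"],2)) for d in ctrl.recognise(c,n)[:3]])
E
```

```text
pics
{'time_s': 0.0, 'q': [0.913, 0.182, 1.608, -0.0, 1.354, -0.206], 'dq': [0.0, 0.0, 0.001, -0.0, 0.0, 0.0], 'joint_efforts': [0.001, -44.488, -35.134, -0.0, 0.009, -0.0], 'eef_pos': [0.251, 0.517, 0.22], 'eef_rot': [-0.599, 0.6, 0.375, -0.376], 'wrist_force': [0.255, -0.162, 0.024], 'torque': [-0.027, -0.032, 0.04], 'opening': 1.0} 0.011
top {'intrinsics': [[469.8501, 0.0, 316.76], [0.0, 469.8501, 194.0743], [0.0, 0.0, 1.0]], 'k1': 0.0199, 'R': [[-0.0063, -0.9999, -0.0077], [-0.9986, 0.0067, -0.0522], [0.0522, 0.0074, -0.9986]], 't': [0.0182, 0.5298, 0.9634]}
outer_ring [([0.538, 0.265, 0.018], 0.74)]
thrust_ring [([0.64, -0.155, 0.004], 0.92)]
ball_bearing [([0.542, 0.155, 0.012], 0.66)]
spacer [([0.437, -0.15, 0.008], 0.6)]
setting_ring [([0.433, -0.04, 0.019], 0.57)]
tape_roll [([0.636, -0.029, 0.018], 0.93)]
pad_blue [([0.542, -0.1, 0.001], 0.78)]
pad_green [([0.445, 0.206, 0.002], 0.92)]
pad_red [([0.531, -0.199, 0.0], 0.78)]
pad_white [([0.444, 0.09, 0.004], 0.66)]
side {'intrinsics': [[506.0539, 0.0, 316.5861], [0.0, 506.0539, 192.2704], [0.0, 0.0, 1.0]], 'k1': -0.1323, 'R': [[0.9789, 0.2036, 0.0153], [0.1762, -0.8043, -0.5675], [-0.1033, 0.5583, -0.8232]], 't': [-0.5221, -0.0479, 1.2916]}
wrist {'intrinsics': [[359.4305, 0.0, 316.5657], [0.0, 359.4305, 196.3373], [0.0, 0.0, 1.0]], 'k1': 0.013, 'R': [[0.4372, 0.8994, 0.0009], [0.8665, -0.4214, 0.2677], [0.2411, -0.1163, -0.9635]], 't': [-0.574, -0.0341, 0.3795]}
```

View pics/top0.png

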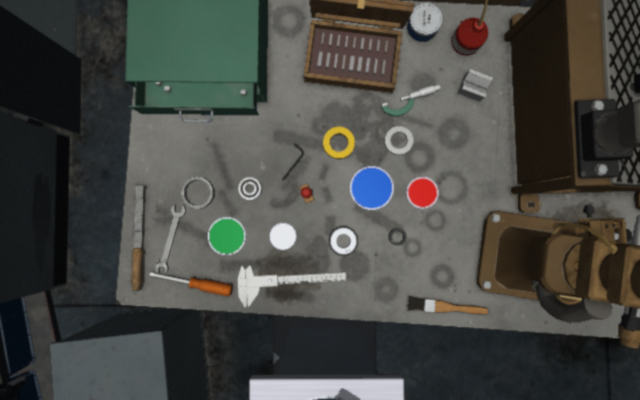

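View pics/side0.png

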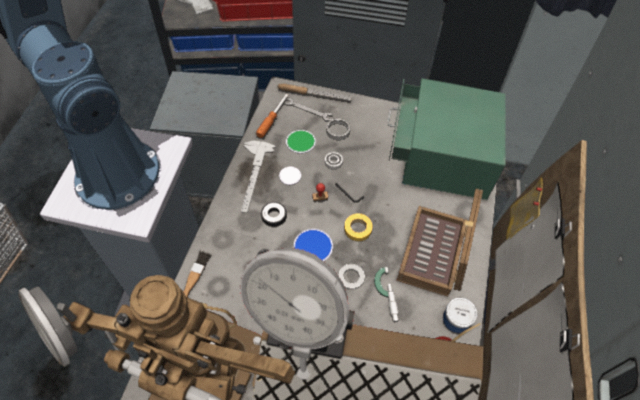

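```bash
cat > h.py <<'E'
import cv2,numpy as np
from scipy.optimize import minimize
P={"outer_ring":(.033,.017,[.538,.265]),"thrust_ring":(.030,.007,[.64,-.155]),"ball_bearing":(.0235,.014,[.542,.155]),"spacer":(.018,.010,[.437,-.15]),"setting_ring":(.031,.018,[.433,-.04]),"tape_roll":(.033,.018,[.636,-.029]),"pad_blue":(.046,.004,[.542,-.1]),"pad_green":(.04,.004,[.445,.206]),"pad_red":(.0335,.004,[.531,-.199]),"pad_white":(.028,.004,[.444,.09])}
def proj(cal,X):
    X=np.atleast_2d(X)@np.array(cal["R"]).T+np.array(cal["t"])
    s=X[:,:2]/X[:,2:]; s=s*(1+cal["k1"]*(s**2).sum(1,keepdims=True))
    K=np.array(cal["intrinsics"]); return s*[K[0,0],K[1,1]]+K[:2,2]
def unproj(cal,uv,z):
    K=np.array(cal["intrinsics"]); d=(np.array(uv,float)-K[:2,2])/[K[0,0],K[1,1]]; s=d.copy()
    for _ in range(20): s=d/(1+cal["k1"]*(s@s))
    R=np.array(cal["R"]);t=np.array(cal["t"]); r=R.T@np.append(s,1); c=-R.T@t
    return c+r*(z-c[2])/r[2]
A=np.linspace(0,2*np.pi,120,endpoint=False)
def circ(x,y,r,z): return np.c_[x+r*np.cos(A),y+r*np.sin(A),0*A+z]
def fit(im,cal,name,c0=None,z0=0.,span=.014):
    r,h,c=P[name]; c=c if c0 is None else c0
    L=cv2.GaussianBlur(im,(0,0),.7).astype(np.float32)
    def smp(p): 
        p=p.astype(np.float32); return cv2.remap(L,p[:,0].reshape(1,-1),p[:,1].reshape(1,-1),cv2.INTER_LINEAR)[0]
    def sc(v):
        i=smp(proj(cal,circ(v[0],v[1],r-.002,h+z0))); o=smp(proj(cal,circ(v[0],v[1],r+.002,h+z0)))
        return -np.linalg.norm(i-o,axis=1).clip(0,80).mean()
    g=np.arange(-span,span+1e-9,.002)
    b=min(((sc((c[0]+a,c[1]+e)),c[0]+a,c[1]+e) for a in g for e in g))
    m=minimize(sc,b[1:],method="Nelder-Mead",options=dict(initial_simplex=[b[1:],(b[1]+.001,b[2]),(b[1],b[2]+.001)]))
    return m.x,m.fun
def draw(im,cal,fits,z0={}):
    S=3; big=cv2.resize(im,None,fx=S,fy=S,interpolation=cv2.INTER_CUBIC)[:,:,::-1].copy()
    for n,v in fits.items():
        r,h,_=P[n]; p=((proj(cal,circ(v[0],v[1],r,h+z0.get(n,0)))+.5)*S-.5)
        cv2.polylines(big,[p.round().astype(int)],True,(255,0,255),1)
    return big
E
python3 - <<'E'
from h import *
from bench import ctrl
for cam in ["top","side"]:
    im=cv2.imread(f"pics/{cam}0.png")[:,:,::-1].copy(); cal=ctrl.get_calibration(cam); F={}
    for n in P:
        F[n],s=fit(im,cal,n); print(cam,n,F[n].round(4),round(s,1))
    b=draw(im,cal,F)
    cv2.imwrite(f"pics/f_{cam}.png", b[330:830,450:1400] if cam=="top" else b[330:930,700:1300])
E
python3 -c "
import cv2;i=cv2.imread('pics/f_top.png');cv2.imwrite('pics/f_top1.png',cv2.resize(i,(800,421)))"
```

```text
top outer_ring [0.5355 0.2647] -46.3
top thrust_ring [ 0.6433 -0.1581] -76.8
top ball_bearing [0.5437 0.1557] -78.7
top spacer [ 0.4413 -0.1503] -46.4
top setting_ring [ 0.4353 -0.0411] -50.2
top tape_roll [ 0.6386 -0.0308] -80.0
top pad_blue [ 0.5435 -0.0998] -72.4
top pad_green [0.4446 0.2047] -62.4
top pad_red [ 0.5357 -0.2066] -62.5
top pad_white [0.442 0.086] -80.0
side outer_ring [0.5332 0.2611] -31.9
side thrust_ring [ 0.6455 -0.1541] -75.3
side ball_bearing [0.5448 0.155 ] -39.1
side spacer [ 0.4413 -0.1485] -26.1
side setting_ring [ 0.4367 -0.0426] -70.6
side tape_roll [ 0.6392 -0.0281] -77.0
side pad_blue [ 0.5435 -0.1017] -52.4
side pad_green [0.4412 0.2108] -41.6
side pad_red [ 0.5454 -0.1895] -14.6
side pad_white [0.444 0.09 ] -80.0
```

View pics/f_top1.png

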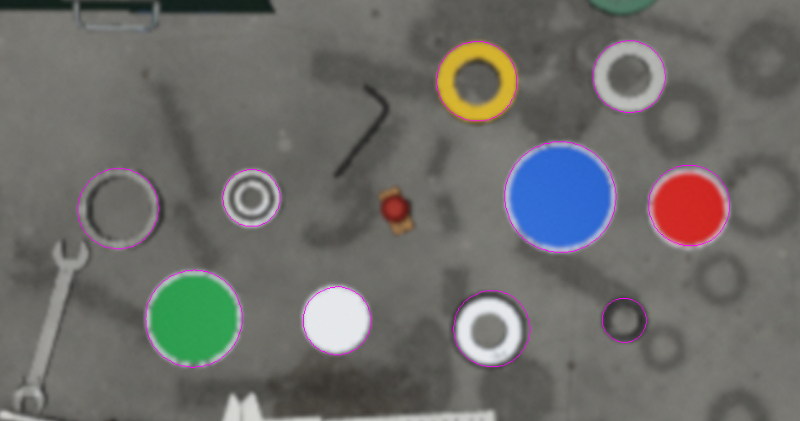

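View pics/f_side.png

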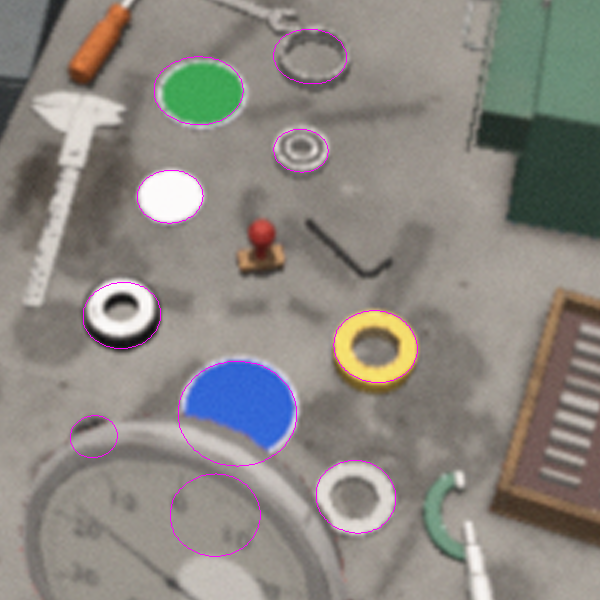

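View pics/wrist0.png

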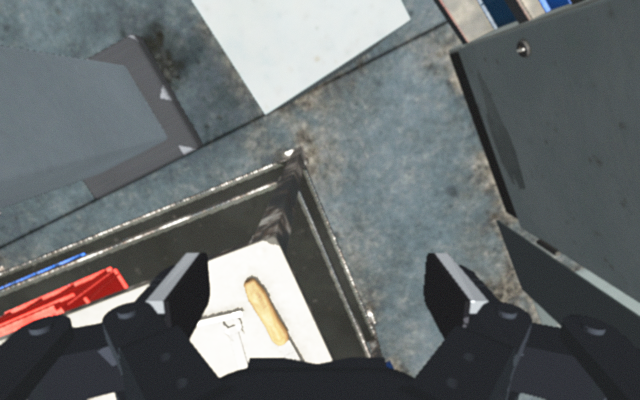

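```bash
sed -i 's/.clip(0,80).mean/.clip(0,400).mean/' h.py; python3 - <<'E'
from h import *
from bench import ctrl
from scipy.spatial.transform import Rotation as R
o=ctrl.get_obs();q=o["eef_rot"];print(R.from_quat(q,scalar_first=True).as_matrix().round(3))
im=cv2.imread("pics/top0.png")[:,:,::-1].copy(); cal=ctrl.get_calibration("top"); F={}
for n in P:
    F[n],s=fit(im,cal,n); 
    print(n,F[n].round(4),round(s,1),"col-only",)
for n,rgb in dict(pad_blue=0,pad_green=0,pad_red=0,pad_white=0).items():
    u,v=proj(cal,[*P[n][2],.004])[0].round().astype(int); c=im[v,u].astype(int)
    m=(abs(im.astype(int)-c).sum(2)<70).astype(np.uint8); k,l,st,ce=cv2.connectedComponentsWithStats(m); i=l[v,u]
    print(n,c,unproj(cal,ce[i],.004).round(4),"diam",2*np.sqrt(st[i,4]/np.pi)*.00205)
E
```

```text
[[ 0.437  0.    -0.9  ]
 [ 0.9    0.     0.437]
 [ 0.    -1.    -0.   ]]
outer_ring [0.5355 0.2647] -47.7 col-only
thrust_ring [ 0.6436 -0.1585] -88.0 col-only
ball_bearing [0.5435 0.1556] -85.3 col-only
spacer [ 0.4413 -0.1503] -46.4 col-only
setting_ring [ 0.4367 -0.0427] -71.7 col-only
tape_roll [ 0.6384 -0.0311] -88.9 col-only
pad_blue [ 0.5433 -0.0998] -74.7 col-only
pad_green [0.4446 0.205 ] -63.9 col-only
pad_red [ 0.5289 -0.2074] -64.7 col-only
pad_white [0.4434 0.0872] -132.1 col-only
pad_blue [ 48 106 211] [ 0.5434 -0.0998  0.004 ] diam 0.08016419283748932
pad_green [ 46 157  80] [0.4442 0.205  0.004 ] diam 0.06865890527474444
pad_red [208  40  37] [ 0.5329 -0.2061  0.004 ] diam 0.05493491695931405
pad_white [229 231 234] [0.4432 0.0872 0.004 ] diam 0.051308754417553004
```

Emit:
{"op": "apply_moves", "data": {
  "plan": "-0.2 0 -0.73 0 0 0 1; -0.2 0 -0.73 0 0 0 1; -0.2 0 -0.73 0 0 0 0.9; -0.2 0 -0.73 0 0 0 0.9; -0.2 0 -0.73 0 0 0 0.9"
}}

```text
time_s: 1.15
eef_pos: [0.3944, 0.3916, 0.2214]
eef_rot: [0.599, -0.599, -0.376, 0.375]
wrist_force: [0.1, 0.3, -0.4]
opening: 0.901
```

Emit:
{"op": "apply_moves", "data": {
  "plan": "-0.2 0.5 -0.73 0 0 0 0.9; -0.2 0.5 -0.73 0 0 0 0.9; -0.2 0.5 -0.73 0 0 0 0.9; -0.2 0.5 -0.73 0 0 0 0.9; -0.2 0.5 -0.73 0 0 0 0.9"
}}

```text
time_s: 1.65
eef_pos: [0.5369, 0.2669, 0.0955]
eef_rot: [-0.599, 0.599, 0.375, -0.375]
wrist_force: [0.9, 0.3, 0.4]
opening: 0.898
```

```bash
cat > to.py <<'E'
import sys,numpy as np
from bench import ctrl
from scipy.spatial.transform import Rotation as R
def to(x,y,z):
    o=ctrl.get_obs();M=R.from_quat(o["eef_rot"],scalar_first=True).as_matrix()
    d=M.T@(np.array([x,y,z])-o["eef_pos"])
    # rotation needed to bring tool y to straight down
    e=np.cross(M[:,1],[0,0,-1]); 
    print("t",round(o["time_s"],2),"pos",np.round(o["eef_pos"],4),"open",round(float(o["opening"]),3),"F",np.round(o["wrist_force"],1))
    print("units to go",(d/.05).round(3),"tilt",(M.T@e/.12).round(3),"yaw",np.degrees(np.arctan2(M[1,0],M[0,0])).round(1))
if __name__=="__main__": to(*map(float,sys.argv[1:4]))
E
python3 to.py .5355 .2647 .05
```

```text
t 1.65 pos [0.5369 0.2669 0.0955] open 0.898 F [0.9 0.3 0.4]
units to go [-0.052  0.91   0.006] tilt [ 0.003 -0.     0.004] yaw 64.1
```

Emit:
{"op": "apply_moves", "data": {
  "plan": "-0.05 0.3 0 0 0 0 0.9; 0 0.3 0 0 0 0 0.9; 0 0.3 0 0 0 0 0.9; 0 0 0 0 0 0 0.9; 0 0 0 0 0 0 0.9"
}}

```text
time_s: 2.15
eef_pos: [0.534, 0.2667, 0.0514]
eef_rot: [0.599, -0.599, -0.376, 0.376]
wrist_force: [-0.1, -0.3, 0.6]
opening: 0.897
```

```bash
cat > look.py <<'E'
import sys
from h import *
from bench import ctrl
def look(cam,tag):
    o=ctrl.get_obs();cal=ctrl.get_calibration(cam);im=ctrl.camera(cam);cv2.imwrite(f"pics/{tag}.png",im[:,:,::-1]);np.savez(f"pics/{tag}.npz",**cal);return im,cal
if __name__=="__main__": look(sys.argv[1],sys.argv[2])
E
python3 to.py .5355 .2647 .02; python3 - <<'E'
from look import *
im,cal=look("wrist","w1")
x,s=fit(im,cal,"outer_ring",span=.01);print(x,s)
b=cv2.resize(draw(im,cal,{"outer_ring":x}),(800,500));cv2.imwrite("pics/w1f.png",b)
E
```

```text
t 2.15 pos [0.534  0.2667 0.0514] open 0.897 F [-0.1 -0.3  0.6]
units to go [-0.024  0.629 -0.044] tilt [-0.001 -0.    -0.   ] yaw 64.2
[0.53183363 0.26530222] -35.19369125366211
```

View pics/w1f.png

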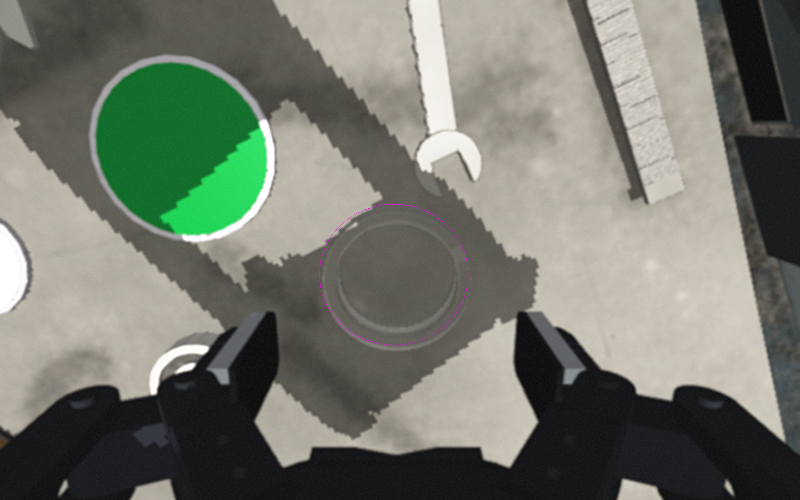

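Emit:
{"op": "apply_moves", "data": {
  "plan": "0 0.2 0 0 0 0 0.9; 0 0.2 0 0 0 0 0.9; 0 0.2 0 0 0 0 0.9; 0 0.08 0 0 0 0 0.9; 0 0 0 0 0 0 0.9"
}}

```text
time_s: 2.7
eef_pos: [0.5337, 0.2655, 0.016]
eef_rot: [0.6, -0.599, -0.374, 0.376]
wrist_force: [-0.7, -0.5, -0.3]
opening: 0.902
```

```bash
python3 to.py .5345 .265 .017; python3 look.py wrist w2
```

```text
t 2.7 pos [0.5337 0.2655 0.016 ] open 0.902 F [-0.7 -0.5 -0.3]
units to go [-0.002 -0.021 -0.017] tilt [-0.014  0.    -0.012] yaw 64.1
```

View pics/w2.png

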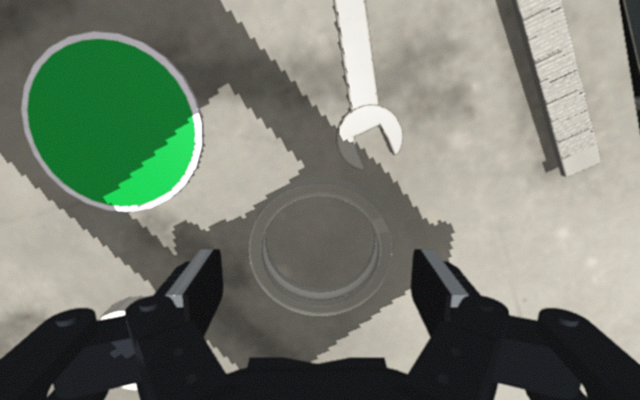

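```bash
python3 - <<'E'
from look import *
im=cv2.imread("pics/w2.png")[:,:,::-1].copy();cal=dict(np.load("pics/w2.npz"))
print("ring seen at fit",fit(im,cal,"outer_ring",span=.008))
x=np.array([.437,.9,0]);c=np.array([.5337,.2655,0]);zt=np.array([-.9,.437,0])
for z in (.0,.005,.010,.016,.024):
    for s in (-1,1): print(z,s,[proj(cal,c+s*x*.038+[0,0,z]+zt*w)[0].round() .tolist() for w in (-.011,0,.011)])
print("top circle",proj(cal,circ(.5337,.2655,.033,.017))[::30].round())
E
```

```text
ring seen at fit (array([0.54314607, 0.27315527]), np.float64(-41.30180358886719))
0.0 -1 [[245.0, 256.0], [244.0, 236.0], [243.0, 216.0]]
0.0 1 [[393.0, 256.0], [394.0, 236.0], [395.0, 216.0]]
0.005 -1 [[243.0, 261.0], [242.0, 240.0], [241.0, 219.0]]
0.005 1 [[395.0, 261.0], [396.0, 240.0], [398.0, 219.0]]
0.01 -1 [[241.0, 265.0], [240.0, 244.0], [238.0, 223.0]]
0.01 1 [[397.0, 265.0], [398.0, 244.0], [400.0, 222.0]]
0.016 -1 [[238.0, 271.0], [237.0, 249.0], [236.0, 227.0]]
0.016 1 [[400.0, 271.0], [401.0, 249.0], [403.0, 227.0]]
0.024 -1 [[235.0, 279.0], [233.0, 257.0], [232.0, 233.0]]
0.024 1 [[404.0, 279.0], [405.0, 257.0], [407.0, 233.0]]
top circle [[349. 307.]
 [385. 221.]
 [286. 188.]
 [256. 278.]]
```

Emit:
{"op": "apply_moves", "data": {
  "plan": "0 0.04 0 0 0 0 0.9; 0 0.04 0 0 0 0 0.9; 0 0.04 0 0 0 0 0.9; 0 0 0 0 0 0 0.9; 0 0 0 0 0 0 0.9"
}}

```text
time_s: 3.25
eef_pos: [0.5347, 0.2658, 0.0113]
eef_rot: [-0.599, 0.599, 0.375, -0.375]
wrist_force: [-0.3, 0.3, 0.3]
opening: 0.903
```

Emit:
{"op": "apply_moves", "data": {
  "plan": "0 0.04 0 0 0 0 0.9; 0 0.04 0 0 0 0 0.9; 0 0 0 0 0 0 0.9; 0 0 0 0 0 0 0.9; 0 0 0 0 0 0 0.9"
}}

```text
time_s: 3.75
eef_pos: [0.5347, 0.2658, 0.0073]
eef_rot: [-0.599, 0.599, 0.375, -0.375]
wrist_force: [-0.4, 0.4, -0.8]
opening: 0.901
```

```bash
python3 look.py wrist w3;python3 - <<'E'
from bench import ctrl
print(ctrl.tcp_to_tips)
E
```

```text
0.011
```

View pics/w3.png

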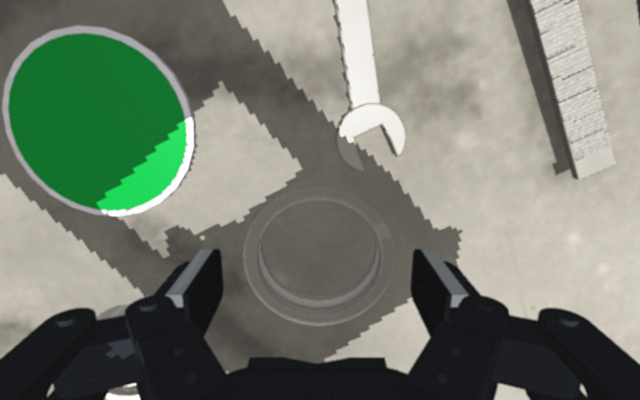

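Emit:
{"op": "apply_moves", "data": {
  "plan": "0 -0.03 0 0 0 0 0.6; 0 0 0 0 0 0 0.6; 0 0 0 0 0 0 0.5; 0 0 0 0 0 0 0.5; 0 0 0 0 0 0 0.5"
}}

```text
time_s: 4.3
eef_pos: [0.5346, 0.2657, 0.0088]
eef_rot: [-0.599, 0.599, 0.375, -0.375]
wrist_force: [-0.5, 0.5, 0.6]
opening: 0.505
```

```bash
python3 to.py .5345 .265 .017; python3 look.py wrist w4
```

```text
t 4.3 pos [0.5346 0.2657 0.0088] open 0.505 F [-0.5  0.5  0.6]
units to go [-0.014 -0.165 -0.005] tilt [-0.     0.    -0.001] yaw 64.1
```

View pics/w4.png

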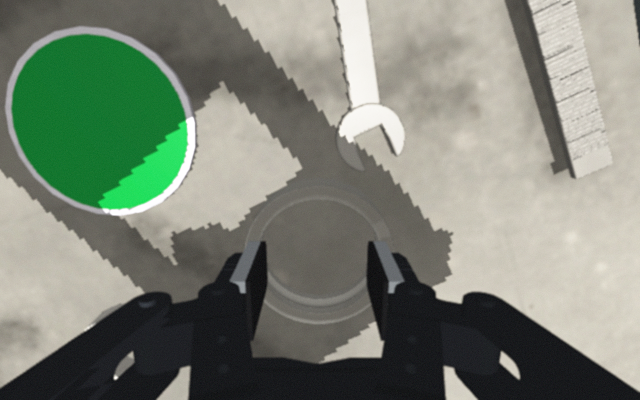

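Emit:
{"op": "apply_moves", "data": {
  "plan": "0 -0.1 0 0 0 0 0.9; 0 0 0 0 0 0 0.9; 0 0 0 0 0 0 0.9; 0 0 0 0 0 0 0.9; 0 0.1 0 0 0 0 0.9"
}}

```text
time_s: 4.85
eef_pos: [0.5352, 0.2659, 0.0093]
eef_rot: [-0.599, 0.599, 0.376, -0.375]
wrist_force: [-0.1, -0.3, -0.0]
opening: 0.899
```

Emit:
{"op": "apply_moves", "data": {
  "plan": "0 0.05 0 0 0 0 0.9; 0 0.05 0 0 0 0 0.9; 0 0.05 0 0 0 0 0.9; 0 0 0 0 0 0 0.9; 0 0 0 0 0 0 0.9"
}}

```text
time_s: 5.35
eef_pos: [0.5346, 0.2657, 0.0012]
eef_rot: [0.599, -0.599, -0.375, 0.375]
wrist_force: [0.5, 0.2, 0.4]
opening: 0.899
```

```bash
python3 - <<'E'
from look import *
im,cal=look("side","s5")
print(proj(cal,[[.5346,.2657,0],[.5346,.2657,.02]]))
cv2.imwrite("pics/s5c.png",cv2.resize(im[60:190,250:420,::-1],None,fx=4.5,fy=4.5,interpolation=cv2.INTER_CUBIC))
E
```

```text
[[336.76439446 131.22915171]
 [337.11334121 126.32744888]]
```

View pics/s5c.png

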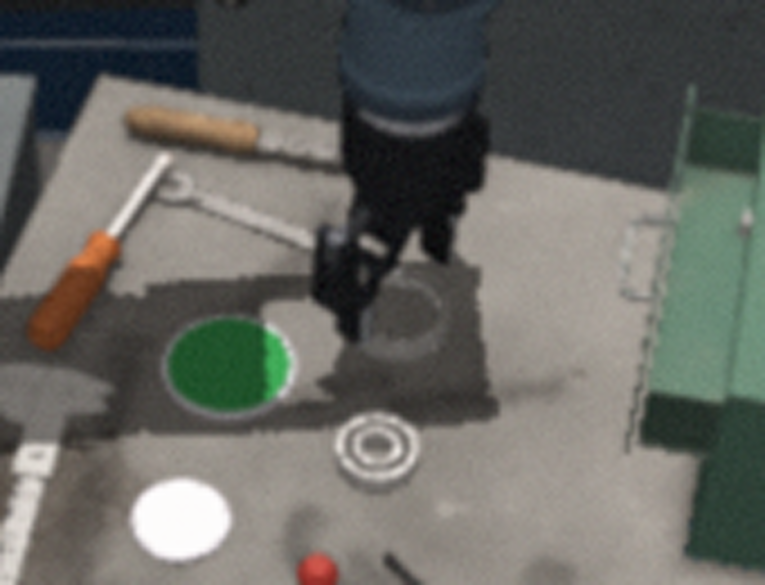

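```bash
python3 - <<'E'
from look import *
cal=dict(np.load("pics/s5.npz"))
f=lambda p:((proj(cal,p)-[250,60])*4.5).round().tolist()
c=np.array([.5346,.2657,0]);x=np.array([.437,.9,0]);zt=np.array([-.9,.437,0])
for s in(-1,1):
  for w in(-.011,.011):
    print(s,w,f([c+s*x*.040+zt*w+[0,0,z] for z in (0,.01,.02,.03,.05)]))
print(f([c+[0,0,.017]]))
b=cv2.imread("pics/s5.png")
for n in ("outer_ring","ball_bearing","pad_green"): print(n,fit(b[:,:,::-1].copy(),cal,n,span=.008))
E
```

```text
-1 -0.011 [[366.0, 368.0], [366.0, 358.0], [367.0, 347.0], [368.0, 335.0], [369.0, 313.0]]
-1 0.011 [[336.0, 351.0], [337.0, 340.0], [337.0, 329.0], [338.0, 318.0], [339.0, 295.0]]
1 -0.011 [[443.0, 291.0], [444.0, 280.0], [445.0, 269.0], [446.0, 257.0], [449.0, 234.0]]
1 0.011 [[414.0, 274.0], [415.0, 263.0], [416.0, 252.0], [417.0, 241.0], [419.0, 218.0]]
[[392.0, 302.0]]
outer_ring (array([0.53485848, 0.25438002]), np.float64(-22.913219451904297))
ball_bearing (array([0.54448475, 0.15868591]), np.float64(-57.48683547973633))
pad_green (array([0.44050286, 0.20793202]), np.float64(-35.15910720825195))
```

Emit:
{"op": "apply_moves", "data": {
  "plan": "0 0.08 0 0 0 0 0.9; 0 0.08 0 0 0 0 0.9; 0 0.08 0 0 0 0 0.9; 0 0 0 0 0 0 0.9; 0 0 0 0 0 0 0.9"
}}

```text
time_s: 5.9
eef_pos: [0.5345, 0.2657, -0.011]
eef_rot: [0.599, -0.599, -0.375, 0.375]
wrist_force: [0.5, -0.1, 0.5]
opening: 0.9
```

```bash
python3 look.py wrist w6
```

```text
(no output)
```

View pics/w6.png

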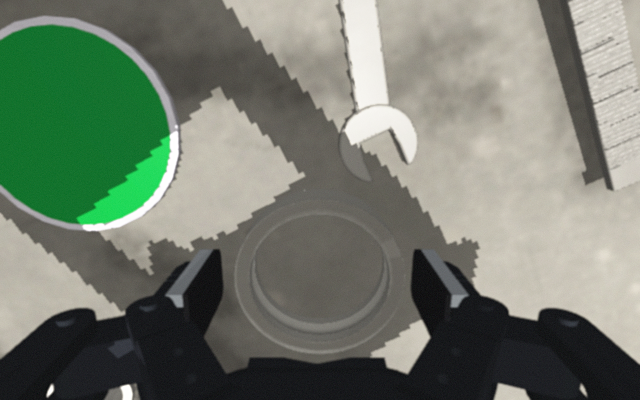

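Emit:
{"op": "apply_moves", "data": {
  "plan": "0 0.04 0 0 0 0 0.9; 0 0.04 0 0 0 0 0.9; 0 0 0 0 0 0 0.9; 0 0 0 0 0 0 0.6; 0 0 0 0 0 0 0.6"
}}

```text
time_s: 6.45
eef_pos: [0.5351, 0.2659, -0.014]
eef_rot: [-0.599, 0.599, 0.376, -0.375]
wrist_force: [-0.6, -1.1, 6.1]
opening: 0.742
```

Emit:
{"op": "apply_moves", "data": {
  "plan": "0 0 0 0 0 0 0.5; 0 0 0 0 0 0 0.5; 0 0 0 0 0 0 0.5; 0 0 0 0 0 0 0.5; 0 0 0 0 0 0 0.5"
}}

```text
time_s: 6.95
eef_pos: [0.5351, 0.2659, -0.014]
eef_rot: [-0.599, 0.599, 0.376, -0.375]
wrist_force: [-0.8, -0.5, 4.6]
opening: 0.742
```

```bash
python3 look.py wrist w7;python3 to.py .5433 -.0998 .08
```

```text
t 7.0 pos [ 0.5351  0.2659 -0.014 ] open 0.743 F [-1.7 -1.1  5.7]
units to go [-6.508 -1.882 -3.342] tilt [ 0.006 -0.     0.005] yaw 64.1
```

View pics/w7.png

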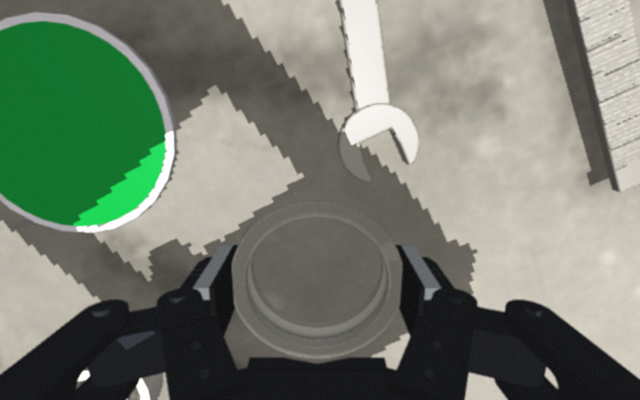

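Emit:
{"op": "apply_moves", "data": {
  "plan": "0 -0.1 0 0 0 0 0.5; 0 -0.3 0 0 0 0 0.5; 0 -0.5 0 0 0 0 0.5; 0 -0.5 0 0 0 0 0.5; 0 -0.45 0 0 0 0 0.5"
}}

```text
time_s: 7.5
eef_pos: [0.5349, 0.2658, 0.0798]
eef_rot: [-0.599, 0.599, 0.376, -0.375]
wrist_force: [0.5, -0.5, -0.6]
opening: 0.743
```

```bash
python3 look.py wrist w8;python3 to.py .5433 -.0998 .08
```

```text
t 7.55 pos [0.5374 0.2667 0.084 ] open 0.743 F [2.8 2.1 2.4]
units to go [-6.543  0.066 -3.304] tilt [ 0.044 -0.     0.038] yaw 64.1
```

View pics/w8.png

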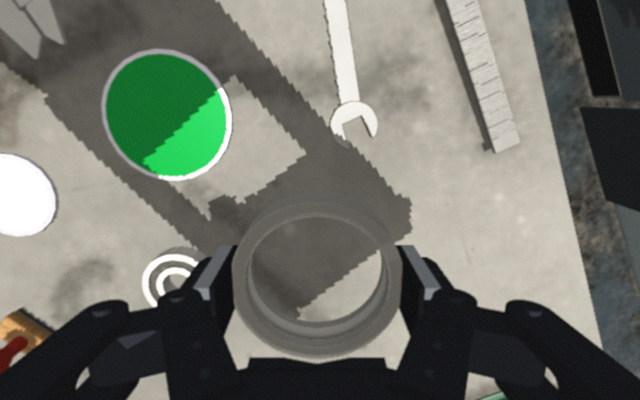

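Emit:
{"op": "apply_moves", "data": {
  "plan": "-0.4 0 -0.2 0 0 0 0.5; -0.7 0 -0.35 0 0 0 0.5; -0.75 0 -0.38 0 0 0 0.5; -0.75 0 -0.38 0 0 0 0.5; -0.75 0 -0.38 0 0 0 0.5"
}}

```text
time_s: 8.05
eef_pos: [0.5373, 0.0768, 0.0781]
eef_rot: [-0.599, 0.599, 0.376, -0.375]
wrist_force: [0.4, -0.8, -2.0]
opening: 0.742
```

Emit:
{"op": "apply_moves", "data": {
  "plan": "-0.75 0 -0.38 0 0 0 0.5; -0.75 0 -0.38 0 0 0 0.5; -0.75 0 -0.38 0 0 0 0.5; -0.6 0 -0.3 0 0 0 0.5; -0.3 0 -0.15 0 0 0 0.5"
}}

```text
time_s: 8.55
eef_pos: [0.5404, -0.1011, 0.0782]
eef_rot: [-0.599, 0.6, 0.375, -0.374]
wrist_force: [-0.4, 0.5, -2.1]
opening: 0.742
```

```bash
python3 to.py .5433 -.0998 .02
```

```text
t 8.55 pos [ 0.5404 -0.1011  0.0782] open 0.742 F [-0.4  0.5 -2.1]
units to go [ 0.049  1.164 -0.04 ] tilt [ 0.009 -0.    -0.003] yaw 64.0
```

Emit:
{"op": "apply_moves", "data": {
  "plan": "0.05 0.4 -0.04 0 0 0 0.5; 0 0.5 0 0 0 0 0.5; 0 0.4 0 0 0 0 0.5; 0 0.2 0 0 0 0 0.5; 0 0 0 0 0 0 0.5"
}}

```text
time_s: 9.05
eef_pos: [0.5419, -0.0958, 0.0014]
eef_rot: [0.6, -0.598, -0.375, 0.376]
wrist_force: [-0.1, -0.4, -1.0]
opening: 0.746
```

```bash
python3 to.py .5433 -.0998 -.010; python3 - <<'E'
from look import *
im,cal=look("wrist","w9")
F={}
F["pad_blue"],s=fit(im,cal,"pad_blue",[.5433,-.0998],span=.008);print(F,s)
F["outer_ring"],s=fit(im,cal,"outer_ring",[.5433,-.0998],z0=.018,span=.006);print(F,s)
b=cv2.resize(draw(im,cal,F,{"outer_ring":.018}),(800,500));cv2.imwrite("pics/w9f.png",b)
E
```

```text
t 9.05 pos [ 0.5419 -0.0958  0.0014] open 0.746 F [-0.1 -0.4 -1. ]
units to go [-0.059  0.228 -0.06 ] tilt [-0.028 -0.    -0.001] yaw 64.1
{'pad_blue': array([ 0.54726028, -0.09930144])} -98.15718078613281
{'pad_blue': array([ 0.54726028, -0.09930144]), 'outer_ring': array([ 0.54081333, -0.09679252])} -104.3230972290039
```

View pics/w9f.png

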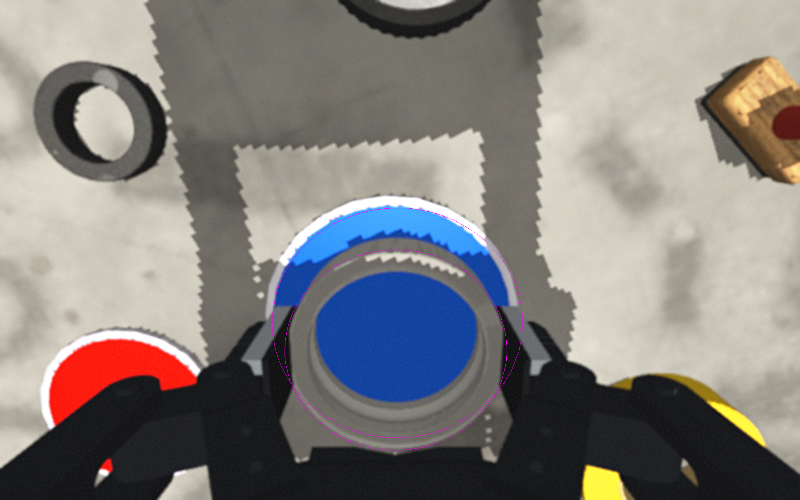

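```bash
python3 - <<'E'
from look import *
cal=dict(np.load("pics/w9.npz"));im=cv2.imread("pics/w9.png")[:,:,::-1].astype(int)
# points on pad outer edge
pts=[(393,196),(330,210),(287,249),(271,290),(459,213)]
W=np.array([unproj(cal,np.array(p)/1.25,.004)[:2] for p in pts])
from scipy.optimize import least_squares
print(least_squares(lambda c:np.hypot(*(W-c).T)-.046,[.5433,-.0998]))
pts=[(396,236),(291,340),(503,345),(396,452),(330,258)]
for zt in(.030,.034,.038):
  W=np.array([unproj(cal,np.array(p)/1.25,zt)[:2] for p in pts])
  s=least_squares(lambda c:np.hypot(*(W-c[:2]).T)-c[2],[.5433,-.0998,.033]);print(zt,s.x,s.fun)
E
```

```text
message: `gtol` termination condition is satisfied.
     success: True
      status: 1
         fun: [-1.811e-04  4.027e-04  1.428e-04 -4.039e-04 -1.765e-04]
           x: [ 5.431e-01 -9.856e-02]
        cost: 2.0480955648436493e-07
         jac: [[ 9.012e-01 -4.334e-01]
               [ 9.994e-01  3.560e-02]
               [ 8.822e-01  4.709e-01]
               [ 6.552e-01  7.555e-01]
               [ 5.701e-01 -8.216e-01]]
        grad: [ 2.814e-10  4.777e-11]
  optimality: 2.813706752218086e-10
 active_mask: [ 0.000e+00  0.000e+00]
        nfev: 4
        njev: 4
0.03 [ 0.54196766 -0.09702843  0.03497852] [ 0.00171487 -0.00244678 -0.00200683  0.00196095  0.00077781]
0.034 [ 0.5400064  -0.09608516  0.03386431] [ 0.00166024 -0.00236884 -0.00194291  0.00189848  0.00075303]
0.038 [ 0.53804514 -0.09514188  0.03275009] [ 0.00160561 -0.0022909  -0.00187898  0.00183602  0.00072825]
```

Emit:
{"op": "apply_moves", "data": {
  "plan": "-0.05 0.1 -0.06 0 0 0 0.5; 0 0.06 0 0 0 0 0.5; 0 0.04 0 0 0 0 0.5; 0 0 0 0 0 0 0.5; 0 0 0 0 0 0 0.5"
}}

```text
time_s: 9.6
eef_pos: [0.5449, -0.1004, -0.0071]
eef_rot: [-0.599, 0.599, 0.375, -0.375]
wrist_force: [0.1, -0.0, -1.5]
opening: 0.741
```

```bash
python3 to.py .5433 -.0990 -.010
```

```text
t 9.6 pos [ 0.5449 -0.1004 -0.0071] open 0.741 F [ 0.1 -0.  -1.5]
units to go [0.012 0.059 0.041] tilt [ 0.001 -0.    -0.   ] yaw 64.1
```

Emit:
{"op": "apply_moves", "data": {
  "plan": "0.01 0.02 0.03 0 0 0 0.5; 0 0.02 0 0 0 0 0.5; 0 0.02 0 0 0 0 0.5; 0 0 0 0 0 0 0.5; 0 0 0 0 0 0 0.5"
}}

```text
time_s: 10.1
eef_pos: [0.5436, -0.0992, -0.01]
eef_rot: [0.599, -0.599, -0.375, 0.375]
wrist_force: [-2.6, 1.2, 3.0]
opening: 0.739
```

Emit:
{"op": "apply_moves", "data": {
  "plan": "0 0 0 0 0 0 0.8; 0 0 0 0 0 0 0.9; 0 0 0 0 0 0 0.9; 0 -0.1 0 0 0 0 0.9; 0 -0.4 0 0 0 0 0.9"
}}

```text
time_s: 10.6
eef_pos: [0.5419, -0.0986, 0.0133]
eef_rot: [0.601, -0.598, -0.374, 0.376]
wrist_force: [-0.3, -0.2, -0.1]
opening: 0.901
```

Emit:
{"op": "apply_moves", "data": {
  "plan": "0 -0.6 0 0 0 0 0.9; 0 -0.6 0 0 0 0 0.9; 0 -0.2 0 0 0 0 0.9; 0 0 0 0 0 0 0.6; 0 0 0 0 0 0 0.6"
}}

```text
time_s: 11.1
eef_pos: [0.5431, -0.0991, 0.0839]
eef_rot: [0.6, -0.599, -0.375, 0.376]
wrist_force: [-0.1, 1.1, -1.1]
opening: 0.607
```

```bash
python3 to.py .4413 -.1503 .02; python3 look.py wrist w10
```

```text
t 11.1 pos [ 0.5431 -0.0991  0.0839] open 0.607 F [-0.1  1.1 -1.1]
units to go [-1.81   1.279  1.382] tilt [-0.009 -0.    -0.001] yaw 64.1
```

View pics/w10.png

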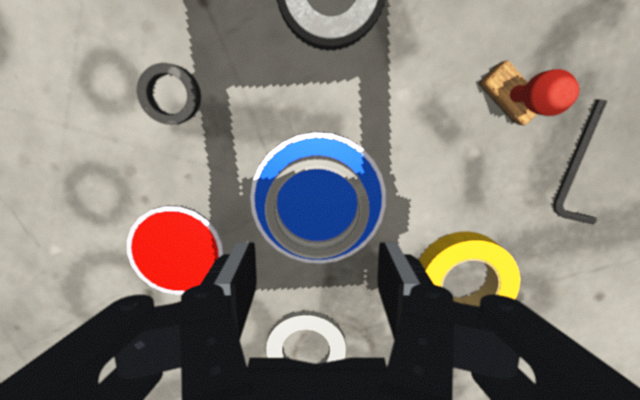

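```bash
python3 - <<'E'
from look import *
im=cv2.imread("pics/w10.png")[:,:,::-1].copy();cal=dict(np.load("pics/w10.npz"));F={}
for n,z0,c in (("pad_blue",0,None),("outer_ring",.004,[.5433,-.0998]),("spacer",0,None),("pad_red",0,[.5329,-.206])):
    F[n],s=fit(im,cal,n,c,z0,.008);print(n,F[n],s)
b=cv2.resize(draw(im,cal,F,{"outer_ring":.004}),(800,500));cv2.imwrite("pics/w10f.png",b)
E
```

```text
pad_blue [ 0.54297205 -0.0993229 ] -119.7421875
outer_ring [ 0.54314273 -0.10028289] -112.46564483642578
spacer [ 0.43913904 -0.1520983 ] -123.09663391113281
pad_red [ 0.53589807 -0.20470329] -148.7834014892578
```

View pics/w10f.png

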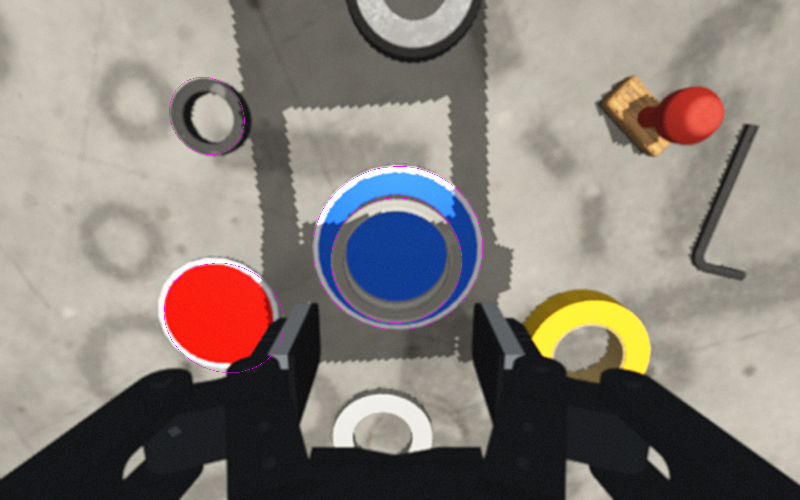

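Emit:
{"op": "apply_moves", "data": {
  "plan": "-0.37 0 0.28 0 0 0 0.56; -0.46 0.1 0.35 0 0 0 0.56; -0.46 0.3 0.35 0 0 0 0.56; -0.36 0.4 0.28 0 0 0 0.56; -0.18 0.3 0.14 0 0 0 0.56"
}}

```text
time_s: 11.65
eef_pos: [0.4375, -0.1504, 0.0272]
eef_rot: [0.601, -0.598, -0.374, 0.376]
wrist_force: [1.0, 0.3, -0.2]
opening: 0.56
```

```bash
python3 to.py .4400 -.151 -.004; python3 - <<'E'
from look import *
im,cal=look("wrist","w11");F={}
F["spacer"],s=fit(im,cal,"spacer",[.44,-.151],0,.008);print(F,s)
b=cv2.resize(draw(im,cal,F),(800,500));cv2.imwrite("pics/w11f.png",b)
E
```

```text
t 11.65 pos [ 0.4375 -0.1504  0.0272] open 0.56 F [ 1.   0.3 -0.2]
units to go [ 0.011  0.624 -0.052] tilt [-0.038  0.     0.003] yaw 64.1
{'spacer': array([ 0.43846554, -0.1510075 ])} -85.729248046875
```

View pics/w11f.png

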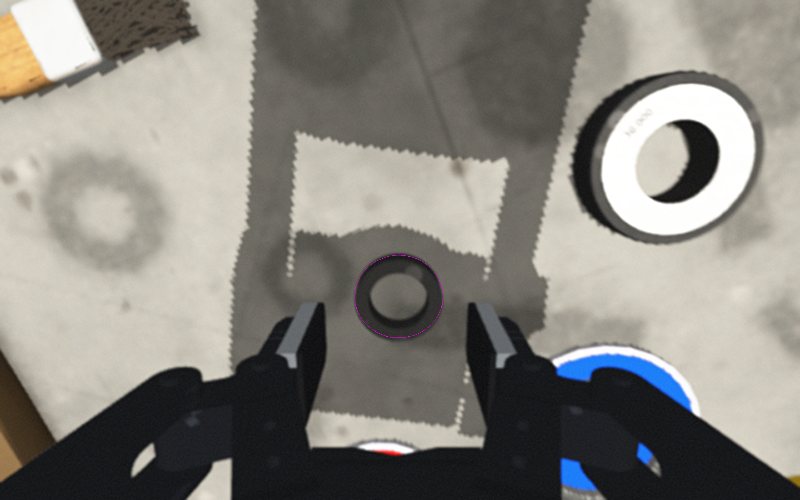

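Emit:
{"op": "apply_moves", "data": {
  "plan": "0.01 0.3 -0.03 0 0 0 0.56; 0 0.2 0 0 0 0 0.56; 0 0.1 0 0 0 0 0.56; 0 0 0 0 0 0 0.56; 0 0 0 0 0 0 0.56"
}}

```text
time_s: 12.2
eef_pos: [0.4426, -0.1511, -0.0001]
eef_rot: [0.599, -0.599, -0.375, 0.375]
wrist_force: [-0.3, -0.7, -0.4]
opening: 0.555
```

```bash
python3 to.py .4388 -.151 -.004; python3 look.py wrist w12
```

```text
t 12.2 pos [ 4.426e-01 -1.511e-01 -1.000e-04] open 0.555 F [-0.3 -0.7 -0.4]
units to go [-0.03   0.078  0.069] tilt [-0.001 -0.     0.   ] yaw 64.1
```

View pics/w12.png

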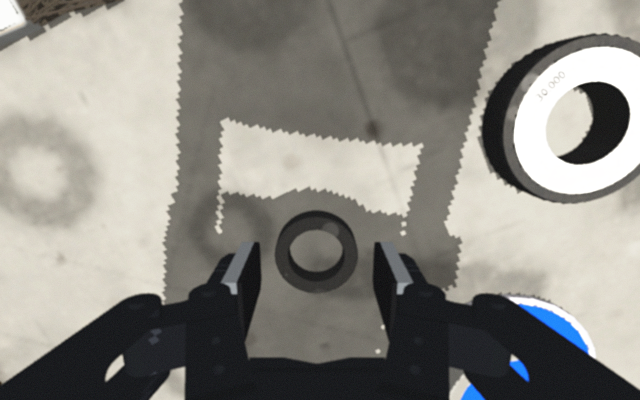

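Emit:
{"op": "apply_moves", "data": {
  "plan": "-0.03 0 0.07 0 0 0 0.56; 0 0.05 0 0 0 0 0.56; 0 0.04 0 0 0 0 0.56; 0 0 0 0 0 0 0.56; 0 0 0 0 0 0 0.56"
}}

```text
time_s: 12.75
eef_pos: [0.4385, -0.1511, -0.0047]
eef_rot: [0.599, -0.599, -0.375, 0.375]
wrist_force: [0.7, -1.1, 0.2]
opening: 0.565
```

Emit:
{"op": "apply_moves", "data": {
  "plan": "0 0 0 0 0 0 0.2; 0 0 0 0 0 0 0.2; 0 0 0 0 0 0 0.2; 0 0 0 0 0 0 0.2; 0 0 0 0 0 0 0.2"
}}

```text
time_s: 13.25
eef_pos: [0.4386, -0.1512, -0.0042]
eef_rot: [-0.599, 0.599, 0.375, -0.375]
wrist_force: [-2.5, 1.2, 6.7]
opening: 0.369
```

```bash
python3 to.py .4432 .0872 .08; python3 look.py wrist w13
```

```text
t 13.25 pos [ 0.4386 -0.1512 -0.0042] open 0.369 F [-2.5  1.2  6.7]
units to go [ 4.329 -1.684  1.999] tilt [ 0.     0.    -0.001] yaw 64.1
```

View pics/w13.png

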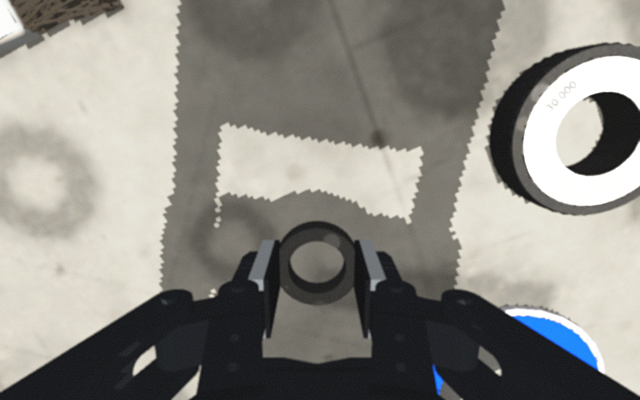

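Emit:
{"op": "apply_moves", "data": {
  "plan": "0 -0.1 0 0 0 0 0.2; 0 -0.3 0 0 0 0 0.2; 0 -0.5 0 0 0 0 0.2; 0 -0.4 0 0 0 0 0.2; 0 -0.2 0 0 0 0 0.2"
}}

```text
time_s: 13.8
eef_pos: [0.4395, -0.1517, 0.0722]
eef_rot: [-0.598, 0.6, 0.376, -0.375]
wrist_force: [0.8, -0.4, -0.5]
opening: 0.368
```

```bash
python3 to.py .4432 .0872 .0; python3 look.py wrist w14
```

```text
t 13.8 pos [ 0.4395 -0.1517  0.0722] open 0.368 F [ 0.8 -0.4 -0.5]
units to go [4.331 1.436 2.023] tilt [ 0.024 -0.    -0.003] yaw 64.1
```

View pics/w14.png

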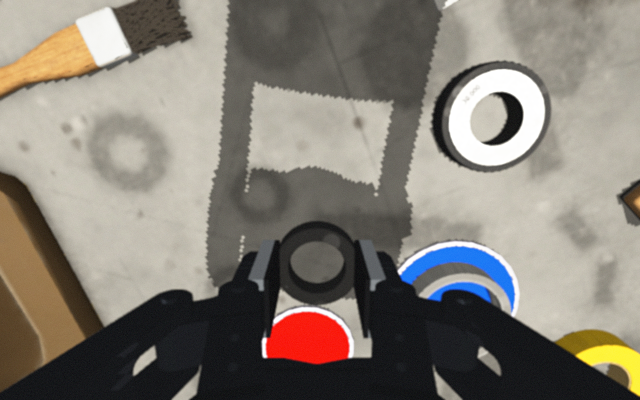

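Emit:
{"op": "apply_moves", "data": {
  "plan": "0.25 0 0.12 0 0 0 0.2; 0.5 0 0.23 0 0 0 0.2; 0.6 0 0.28 0 0 0 0.2; 0.6 0 0.28 0 0 0 0.2; 0.6 0 0.28 0 0 0 0.2"
}}

```text
time_s: 14.35
eef_pos: [0.439, -0.0081, 0.0688]
eef_rot: [0.6, -0.599, -0.375, 0.376]
wrist_force: [0.2, 1.1, 0.1]
opening: 0.369
```

Emit:
{"op": "apply_moves", "data": {
  "plan": "0.6 0 0.28 0 0 0 0.2; 0.6 0 0.28 0 0 0 0.2; 0.4 0 0.19 0 0 0 0.2; 0.18 0.2 0.08 0 0 0 0.2; 0 0.3 0 0 0 0 0.2"
}}

```text
time_s: 14.85
eef_pos: [0.4417, 0.0893, 0.0442]
eef_rot: [0.599, -0.599, -0.376, 0.376]
wrist_force: [0.6, -0.3, 0.1]
opening: 0.369
```

Emit:
{"op": "apply_moves", "data": {
  "plan": "0 0.4 0 0 0 0 0.2; 0 0.2 0 0 0 0 0.2; 0 0 0 0 0 0 0.2; 0 0 0 0 0 0 0.2; 0 0 0 0 0 0 0.2"
}}

```text
time_s: 15.35
eef_pos: [0.4428, 0.0876, 0.0158]
eef_rot: [-0.599, 0.6, 0.376, -0.375]
wrist_force: [0.8, 0.0, -0.6]
opening: 0.367
```

```bash
python3 to.py .4432 .0872 .0; python3 look.py wrist w15
```

```text
t 15.35 pos [0.4428 0.0876 0.0158] open 0.367 F [ 0.8  0.  -0.6]
units to go [-0.003  0.317 -0.01 ] tilt [0.009 0.    0.003] yaw 64.1
```

View pics/w15.png

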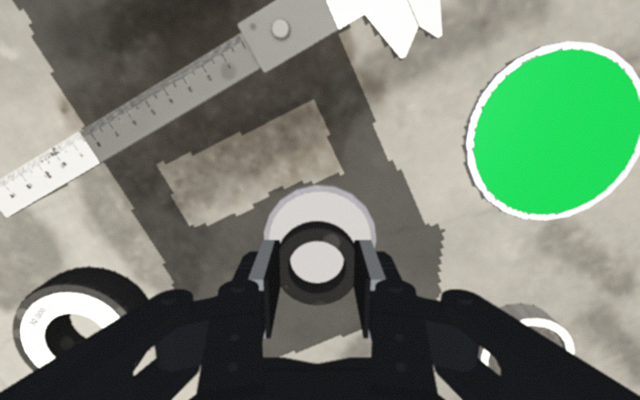

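```bash
python3 - <<'E'
from look import *
from scipy.optimize import least_squares
cal=dict(np.load("pics/w15.npz"))
W=np.array([unproj(cal,p,.004)[:2] for p in [(320,185),(283,199),(266,222),(357,199),(374,222)]])
s=least_squares(lambda c:np.hypot(*(W-c).T)-.028,[.4432,.0872]);print(s.x,s.fun)
E
```

```text
[0.44342083 0.08780252] [ 2.82729491e-04 -2.06818400e-04  7.50984134e-05 -2.37419821e-04
  9.61557125e-05]
```

Emit:
{"op": "apply_moves", "data": {
  "plan": "0 0.15 0 0 0 0 0.2; 0 0.08 0 0 0 0 0.2; 0 0.05 0 0 0 0 0.2; 0 0.02 0 0 0 0 0.2; 0 0 0 0 0 0 0.2"
}}

```text
time_s: 15.9
eef_pos: [0.442, 0.0878, 0.0001]
eef_rot: [0.599, -0.599, -0.375, 0.375]
wrist_force: [0.5, -0.2, 1.1]
opening: 0.365
```

Emit:
{"op": "apply_moves", "data": {
  "plan": "0 0.02 0 0 0 0 0.2; 0 0 0 0 0 0 0.2; 0 0 0 0 0 0 0.2; 0 0 0 0 0 0 0.45; 0 0 0 0 0 0 0.55"
}}

```text
time_s: 16.4
eef_pos: [0.4424, 0.0878, -0.0006]
eef_rot: [-0.599, 0.599, 0.375, -0.375]
wrist_force: [-0.0, 0.4, 0.5]
opening: 0.546
```

Emit:
{"op": "apply_moves", "data": {
  "plan": "0 0 0 0 0 0 0.55; 0 -0.2 0 0 0 0 0.6; 0 -0.5 0 0 0 0 0.65; 0 -0.5 0 0 0 0 0.65; 0 -0.3 0 0 0 0 0.65"
}}

```text
time_s: 16.9
eef_pos: [0.4432, 0.0878, 0.0767]
eef_rot: [-0.599, 0.6, 0.376, -0.375]
wrist_force: [1.2, -0.4, -0.4]
opening: 0.648
```

```bash
python3 to.py .5435 .1556 .03; python3 - <<'E'
from look import *
im,cal=look("wrist","w16");F={}
for n,z0,c in (("pad_white",0,None),("spacer",.004,[.4432,.0872]),("ball_bearing",0,None),("pad_green",0,None)):
    F[n],s=fit(im,cal,n,c,z0,.008);print(n,F[n],s)
b=cv2.resize(draw(im,cal,F,{"spacer":.004}),(800,500));cv2.imwrite("pics/w16f.png",b)
E
```

```text
t 16.9 pos [0.4432 0.0878 0.0767] open 0.648 F [ 1.2 -0.4 -0.4]
units to go [ 2.096  0.939 -1.21 ] tilt [ 0.02  -0.     0.008] yaw 64.1
pad_white [0.44237553 0.08801588] -141.38674926757812
spacer [0.44276266 0.08645745] -266.67919921875
ball_bearing [0.54329128 0.15655135] -93.7176742553711
pad_green [0.44191322 0.20686196] -136.31723022460938
```

View pics/w16f.png

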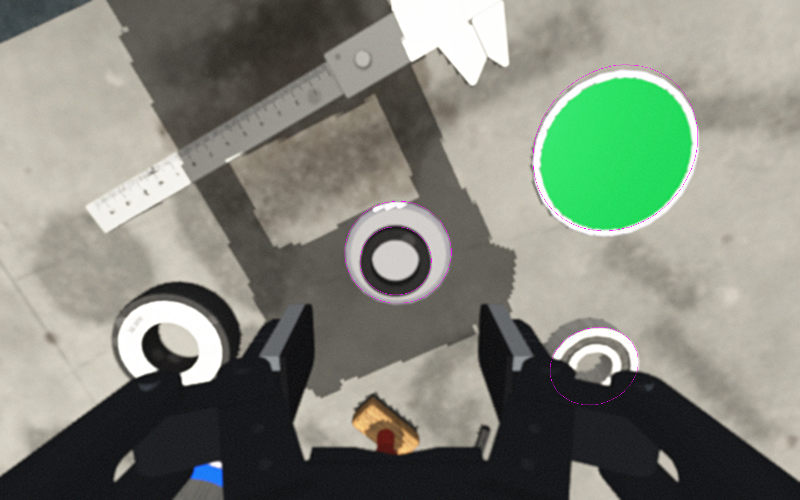

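Emit:
{"op": "apply_moves", "data": {
  "plan": "0.4 0 -0.25 0 0 0 0.65; 0.55 0 -0.32 0 0 0 0.65; 0.55 0.2 -0.32 0 0 0 0.65; 0.4 0.4 -0.22 0 0 0 0.65; 0.2 0.3 -0.1 0 0 0 0.65"
}}

```text
time_s: 17.45
eef_pos: [0.5439, 0.1568, 0.0286]
eef_rot: [-0.599, 0.599, 0.376, -0.375]
wrist_force: [0.2, -0.1, 0.0]
opening: 0.647
```

Emit:
{"op": "apply_moves", "data": {
  "plan": "0 0.2 0 0 0 0 0.65; 0 0.1 0 0 0 0 0.65; 0 0 0 0 0 0 0.65; 0 0 0 0 0 0 0.65; 0 0 0 0 0 0 0.65"
}}

```text
time_s: 17.95
eef_pos: [0.5428, 0.1556, 0.0152]
eef_rot: [-0.599, 0.6, 0.376, -0.375]
wrist_force: [0.3, -0.0, 0.8]
opening: 0.649
```

```bash
python3 to.py .5435 .156 -.005; python3 - <<'E'
from look import *
im,cal=look("wrist","w17");F={}
F["ball_bearing"],s=fit(im,cal,"ball_bearing",None,0,.008);print(F,s)
b=cv2.resize(draw(im,cal,F),(800,500));cv2.imwrite("pics/w17f.png",b)
E
```

```text
t 17.95 pos [0.5428 0.1556 0.0152] open 0.649 F [ 0.3 -0.   0.8]
units to go [ 0.014  0.405 -0.007] tilt [ 0.011 -0.     0.006] yaw 64.1
{'ball_bearing': array([0.54252896, 0.15628279])} -139.02008056640625
```

View pics/w17f.png

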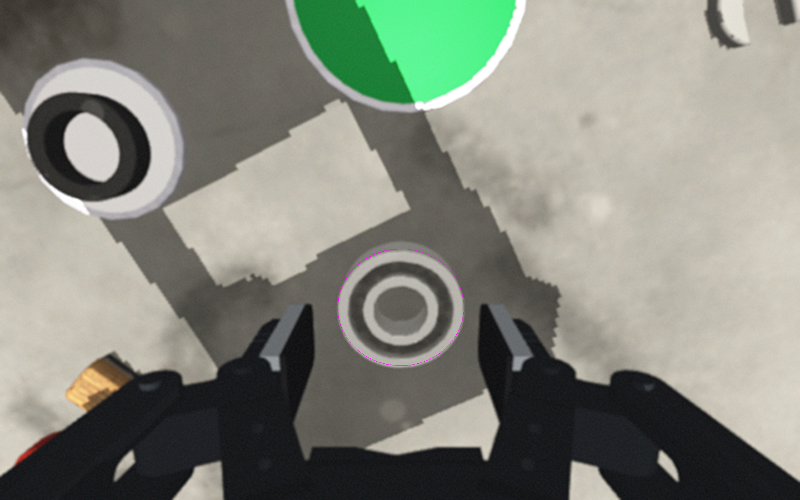

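Emit:
{"op": "apply_moves", "data": {
  "plan": "0.01 0.15 0 0 0 0 0.65; 0 0.15 0 0 0 0 0.65; 0 0.08 0 0 0 0 0.65; 0 0 0 0 0 0 0.65; 0 0 0 0 0 0 0.4"
}}

```text
time_s: 18.5
eef_pos: [0.5425, 0.1564, -0.0047]
eef_rot: [0.599, -0.599, -0.375, 0.376]
wrist_force: [-9.0, -0.1, 9.9]
opening: 0.511
```

Emit:
{"op": "apply_moves", "data": {
  "plan": "0 0 0 0 0 0 0.3; 0 0 0 0 0 0 0.3; 0 0 0 0 0 0 0.3; 0 0 0 0 0 0 0.3; 0 0 0 0 0 0 0.3"
}}

```text
time_s: 19.0
eef_pos: [0.5428, 0.1564, -0.0046]
eef_rot: [-0.599, 0.599, 0.375, -0.375]
wrist_force: [-0.8, 0.5, 1.7]
opening: 0.505
```

```bash
python3 to.py .534 -.2055 .08; python3 look.py wrist w18
```

```text
t 19.0 pos [ 0.5428  0.1564 -0.0046] open 0.505 F [-0.8  0.5  1.7]
units to go [-6.587 -1.692 -3.002] tilt [ 0.001 -0.     0.002] yaw 64.1
```

View pics/w18.png

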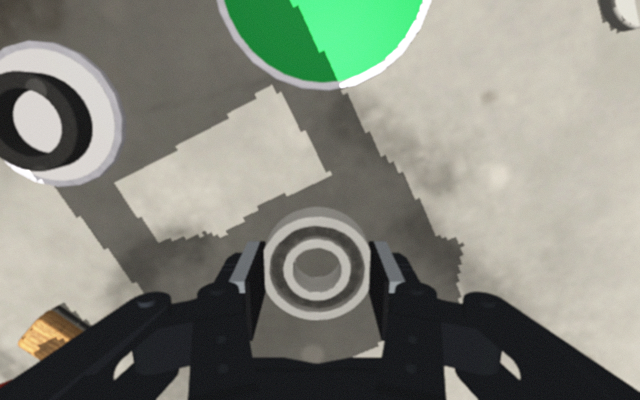

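Emit:
{"op": "apply_moves", "data": {
  "plan": "0 -0.1 0 0 0 0 0.3; 0 -0.3 0 0 0 0 0.3; 0 -0.5 0 0 0 0 0.3; 0 -0.5 0 0 0 0 0.3; 0 -0.4 0 0 0 0 0.3"
}}

```text
time_s: 19.55
eef_pos: [0.5434, 0.1563, 0.0879]
eef_rot: [-0.599, 0.6, 0.376, -0.375]
wrist_force: [0.0, -0.1, -1.5]
opening: 0.501
```

Emit:
{"op": "apply_moves", "data": {
  "plan": "-0.3 0 -0.14 0 0 0 0.3; -0.7 0 -0.32 0 0 0 0.3; -0.75 0 -0.34 0 0 0 0.3; -0.75 0 -0.34 0 0 0 0.3; -0.75 0 -0.34 0 0 0 0.3"
}}

```text
time_s: 20.05
eef_pos: [0.5384, -0.0238, 0.0866]
eef_rot: [-0.599, 0.6, 0.376, -0.375]
wrist_force: [1.0, 0.1, -0.9]
opening: 0.504
```

Emit:
{"op": "apply_moves", "data": {
  "plan": "-0.75 0 -0.34 0 0 0 0.3; -0.75 0 -0.34 0 0 0 0.3; -0.75 0 -0.34 0 0 0 0.3; -0.7 0 -0.32 0 0 0 0.3; -0.3 0 -0.14 0 0 0 0.3"
}}

```text
time_s: 20.55
eef_pos: [0.5341, -0.2045, 0.0868]
eef_rot: [-0.599, 0.601, 0.375, -0.374]
wrist_force: [0.7, 0.2, 0.2]
opening: 0.505
```

```bash
python3 to.py .534 -.2055 .02; python3 look.py wrist w19
```

```text
t 20.55 pos [ 0.5341 -0.2045  0.0868] open 0.505 F [0.7 0.2 0.2]
units to go [-0.016  1.336 -0.003] tilt [ 0.021 -0.    -0.009] yaw 64.0
```

View pics/w19.png

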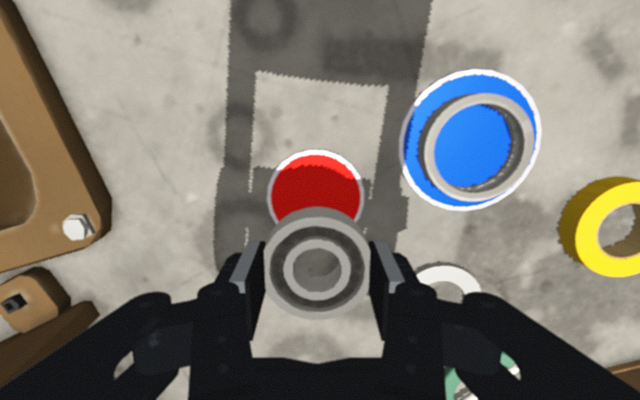

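Emit:
{"op": "apply_moves", "data": {
  "plan": "0 0.3 0 0 0 0 0.3; 0 0.5 0 0 0 0 0.3; 0 0.4 0 0 0 0 0.3; 0 0.15 0 0 0 0 0.3; 0 0 0 0 0 0 0.3"
}}

```text
time_s: 21.1
eef_pos: [0.5327, -0.1985, 0.016]
eef_rot: [0.6, -0.598, -0.375, 0.376]
wrist_force: [-1.2, 0.1, -1.5]
opening: 0.506
```

```bash
python3 to.py .534 -.2055 0; python3 look.py wrist w20
```

```text
t 21.1 pos [ 0.5327 -0.1985  0.016 ] open 0.506 F [-1.2  0.1 -1.5]
units to go [-0.115  0.32  -0.085] tilt [-0.032 -0.     0.005] yaw 64.2
```

View pics/w20.png

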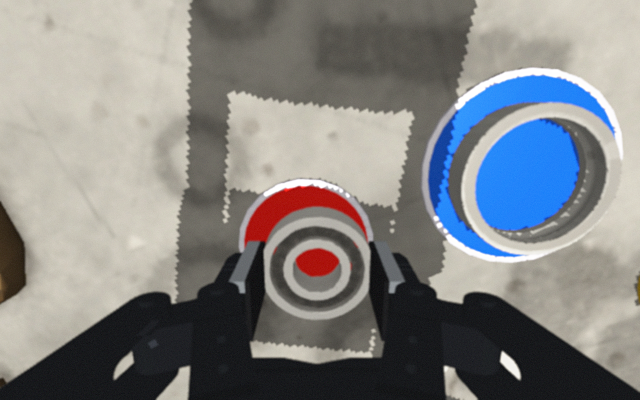

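```bash
python3 - <<'E'
from look import *
from scipy.optimize import least_squares
cal=dict(np.load("pics/w20.npz"))
W=np.array([unproj(cal,p,.004)[:2] for p in [(306,179),(271,187),(250,207),(242,236),(352,192),(369,218)]])
s=least_squares(lambda c:np.hypot(*(W-c).T)-.0335,[.534,-.2055]);print(s.x,s.fun)
E
python3 to.py .534 -.2055 0
```

```text
[ 0.53236765 -0.20441398] [-0.00052255  0.00037092  0.00028102 -0.00072259  0.00055059 -0.00071264]
t 21.15 pos [ 0.5337 -0.1993  0.0173] open 0.506 F [-0.1 -1.  -1.2]
units to go [-0.108  0.346 -0.06 ] tilt [-0.013 -0.     0.003] yaw 64.2
```

Emit:
{"op": "apply_moves", "data": {
  "plan": "-0.11 0 -0.04 0 0 0 0.3; 0 0.16 0 0 0 0 0.3; 0 0.1 0 0 0 0 0.3; 0 0.04 0 0 0 0 0.3; 0 0 0 0 0 0 0.3"
}}

```text
time_s: 21.65
eef_pos: [0.5329, -0.2063, 0.0023]
eef_rot: [0.6, -0.599, -0.375, 0.375]
wrist_force: [0.7, -0.4, -0.7]
opening: 0.504
```

```bash
python3 to.py .533 -.205 -.0006
```

```text
t 21.65 pos [ 0.5329 -0.2063  0.0023] open 0.504 F [ 0.7 -0.4 -0.7]
units to go [0.025 0.057 0.009] tilt [-0.009 -0.     0.001] yaw 64.1
```

Emit:
{"op": "apply_moves", "data": {
  "plan": "0 0.02 0 0 0 0 0.3; 0 0.02 0 0 0 0 0.3; 0 0.01 0 0 0 0 0.3; 0 0 0 0 0 0 0.3; 0 0 0 0 0 0 0.3"
}}

```text
time_s: 22.15
eef_pos: [0.5333, -0.2066, 0.0003]
eef_rot: [-0.599, 0.599, 0.375, -0.375]
wrist_force: [0.4, 0.1, -0.6]
opening: 0.506
```

Emit:
{"op": "apply_moves", "data": {
  "plan": "0.02 0.02 0 0 0 0 0.3; 0 0.01 0 0 0 0 0.3; 0 0 0 0 0 0 0.3; 0 0 0 0 0 0 0.3; 0 0 0 0 0 0 0.3"
}}

```text
time_s: 22.65
eef_pos: [0.5339, -0.2058, -0.0006]
eef_rot: [-0.599, 0.599, 0.375, -0.375]
wrist_force: [-2.0, -0.5, 6.1]
opening: 0.506
```

Contact. Release and lift.

Emit:
{"op": "apply_moves", "data": {
  "plan": "0 0 0 0 0 0 0.6; 0 0 0 0 0 0 0.62; 0 0 0 0 0 0 0.62; 0 -0.2 0 0 0 0 0.65; 0 -0.4 0 0 0 0 0.65"
}}

```text
time_s: 23.15
eef_pos: [0.5325, -0.2048, 0.0279]
eef_rot: [0.6, -0.598, -0.375, 0.376]
wrist_force: [0.3, -0.4, -0.2]
opening: 0.65
```

Emit:
{"op": "apply_moves", "data": {
  "plan": "0 -0.5 0 0 0 0 0.75; 0 -0.4 0 0 0 0 0.78; 0 -0.1 0 0 0 0 0.78; 0 0 0 0 0 0 0.78; 0 0 0 0 0 0 0.78"
}}

```text
time_s: 23.65
eef_pos: [0.5332, -0.2053, 0.078]
eef_rot: [0.6, -0.599, -0.375, 0.375]
wrist_force: [1.0, 0.6, -0.0]
opening: 0.779
```

```bash
python3 to.py .6436 -.1585 .03; python3 - <<'E'
from look import *
im,cal=look("wrist","w21");F={}
for n,z0,c in (("pad_red",0,[.533,-.205]),("ball_bearing",.004,[.533,-.205]),("thrust_ring",0,None)):
    F[n],s=fit(im,cal,n,c,z0,.008);print(n,F[n],s)
b=cv2.resize(draw(im,cal,F,{"ball_bearing":.004}),(800,500));cv2.imwrite("pics/w21f.png",b)
E
```

```text
t 23.65 pos [ 0.5332 -0.2053  0.078 ] open 0.779 F [ 1.   0.6 -0. ]
units to go [ 1.806  0.958 -1.579] tilt [-0.01  -0.     0.001] yaw 64.1
pad_red [ 0.53597013 -0.20737785] -121.12080383300781
ball_bearing [ 0.52707405 -0.19884847] -162.3638153076172
thrust_ring [ 0.64616376 -0.15593272] -70.94364166259766
```

View pics/w21f.png

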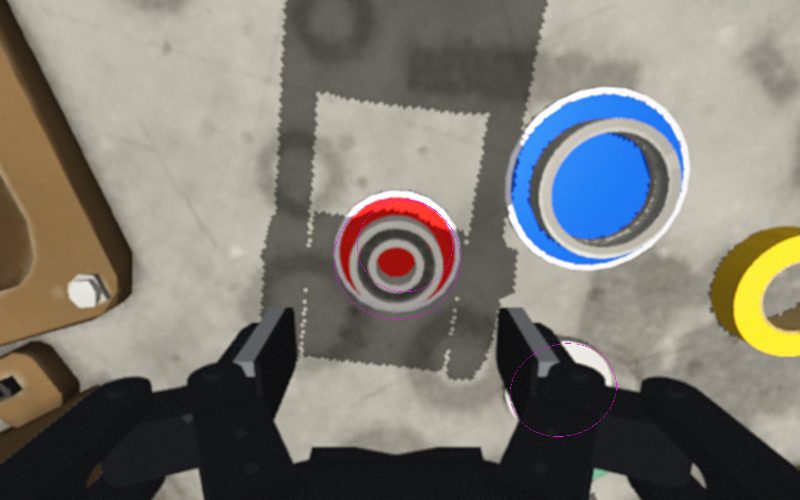

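```bash
python3 - <<'E'
from look import *
cal=dict(np.load("pics/w21.npz"))
for p,z in (((398,252),.004),((397,264),.018)): print(unproj(cal,np.array(p)/1.25,z))
im=cv2.imread("pics/w21.png")[:,:,::-1].copy()
print(fit(im,cal,"ball_bearing",[.533,-.205],.004,.004),fit(im,cal,"pad_red",[.533,-.205],0,.002))
E
```

```text
[ 0.53193849 -0.20456279  0.004     ]
[ 0.53362524 -0.20602722  0.018     ]
(array([ 0.53132489, -0.20551916]), np.float64(-146.01181030273438)) (array([ 0.53597013, -0.20737785]), np.float64(-121.12080383300781))
```

Emit:
{"op": "apply_moves", "data": {
  "plan": "0.3 0 -0.25 0 0 0 0.78; 0.45 0 -0.4 0 0 0 0.78; 0.45 0 -0.4 0 0 0 0.78; 0.4 0.1 -0.35 0 0 0 0.78; 0.2 0.3 -0.18 0 0 0 0.78"
}}

```text
time_s: 24.2
eef_pos: [0.6464, -0.1584, 0.0587]
eef_rot: [-0.599, 0.6, 0.376, -0.375]
wrist_force: [-0.4, -0.1, 0.2]
opening: 0.778
```

Emit:
{"op": "apply_moves", "data": {
  "plan": "0 0.3 0 0 0 0 0.78; 0 0.3 0 0 0 0 0.78; 0 0 0 0 0 0 0.78; 0 0 0 0 0 0 0.78; 0 0 0 0 0 0 0.78"
}}

```text
time_s: 24.7
eef_pos: [0.6442, -0.1598, 0.0295]
eef_rot: [-0.599, 0.6, 0.375, -0.375]
wrist_force: [0.7, 0.2, -0.1]
opening: 0.779
```

```bash
python3 to.py .6436 -.1585 -.01; python3 - <<'E'
from look import *
im,cal=look("wrist","w22");F={}
F["thrust_ring"],s=fit(im,cal,"thrust_ring",None,0,.008);print(F,s)
b=cv2.resize(draw(im,cal,F),(800,500));cv2.imwrite("pics/w22f.png",b)
E
```

```text
t 24.7 pos [ 0.6442 -0.1598  0.0295] open 0.779 F [ 0.7  0.2 -0.1]
units to go [0.019 0.791 0.023] tilt [ 0.008  0.    -0.   ] yaw 64.1
{'thrust_ring': array([ 0.64384727, -0.15837034])} -101.93250274658203
```

View pics/w22f.png

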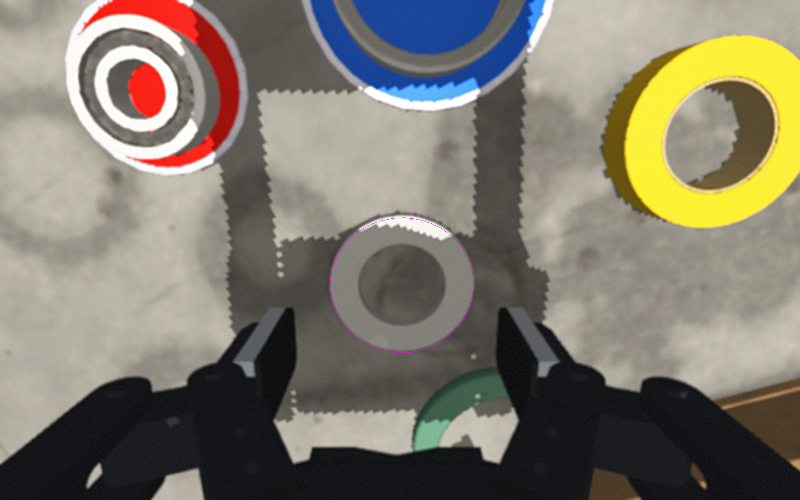

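Emit:
{"op": "apply_moves", "data": {
  "plan": "0.02 0.3 0.02 0 0 0 0.78; 0 0.3 0 0 0 0 0.78; 0 0.15 0 0 0 0 0.78; 0 0.05 0 0 0 0 0.78; 0 0 0 0 0 0 0.78"
}}

```text
time_s: 25.25
eef_pos: [0.6431, -0.1575, -0.0123]
eef_rot: [0.6, -0.599, -0.375, 0.376]
wrist_force: [0.0, 0.3, -0.9]
opening: 0.781
```

```bash
python3 to.py .6437 -.1585 -.011
```

```text
t 25.25 pos [ 0.6431 -0.1575 -0.0123] open 0.781 F [ 0.   0.3 -0.9]
units to go [-0.012 -0.025 -0.019] tilt [-0.013  0.    -0.001] yaw 64.1
```

Emit:
{"op": "apply_moves", "data": {
  "plan": "0 0 0 0 0 0 0.75; 0 0 0 0 0 0 0.6; 0 0 0 0 0 0 0.5; 0 0 0 0 0 0 0.5; 0 0 0 0 0 0 0.5"
}}

```text
time_s: 25.75
eef_pos: [0.6445, -0.158, -0.0098]
eef_rot: [-0.599, 0.6, 0.376, -0.375]
wrist_force: [-1.5, 1.3, 5.4]
opening: 0.651
```

```bash
python3 to.py .4435 .206 .08; python3 look.py wrist w23
```

```text
t 25.75 pos [ 0.6445 -0.158  -0.0098] open 0.651 F [-1.5  1.3  5.4]
units to go [ 4.797 -1.806  6.791] tilt [0.014 0.    0.001] yaw 64.1
```

View pics/w23.png

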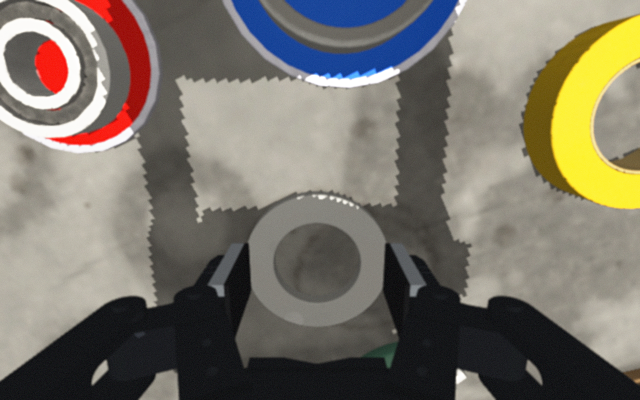

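Emit:
{"op": "apply_moves", "data": {
  "plan": "0 -0.1 0 0 0 0 0.5; 0 -0.3 0 0 0 0 0.5; 0 -0.6 0 0 0 0 0.5; 0 -0.7 0 0 0 0 0.5; 0 -0.5 0 0 0 0 0.5"
}}

```text
time_s: 26.3
eef_pos: [0.6446, -0.1583, 0.1023]
eef_rot: [-0.598, 0.6, 0.376, -0.375]
wrist_force: [-0.4, -0.2, -0.4]
opening: 0.644
```

```bash
python3 to.py .4435 .206 .08; python3 look.py wrist w24
```

```text
t 26.3 pos [ 0.6446 -0.1583  0.1023] open 0.644 F [-0.4 -0.2 -0.4]
units to go [4.798 0.425 6.801] tilt [0.026 0.    0.001] yaw 64.1
```

View pics/w24.png

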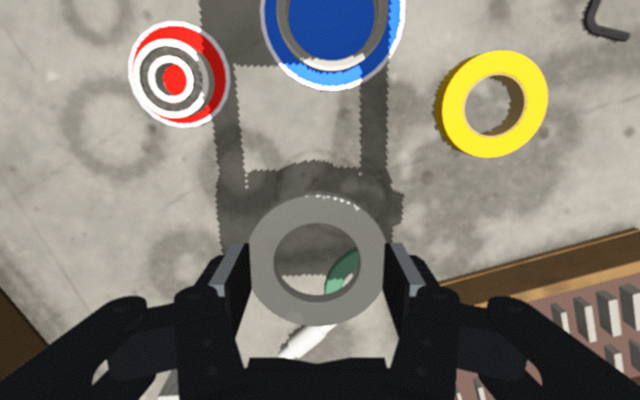

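Emit:
{"op": "apply_moves", "data": {
  "plan": "0.17 0 0.25 0 0 0 0.5; 0.35 0 0.49 0 0 0 0.5; 0.43 0 0.61 0 0 0 0.5; 0.43 0 0.61 0 0 0 0.5; 0.43 0 0.61 0 0 0 0.5"
}}

```text
time_s: 26.85
eef_pos: [0.5648, -0.0182, 0.0972]
eef_rot: [0.6, -0.598, -0.375, 0.376]
wrist_force: [0.4, -0.4, -1.7]
opening: 0.645
```

Emit:
{"op": "apply_moves", "data": {
  "plan": "0.43 0 0.61 0 0 0 0.5; 0.43 0 0.61 0 0 0 0.5; 0.43 0 0.61 0 0 0 0.5; 0.43 0 0.61 0 0 0 0.5; 0.43 0 0.61 0 0 0 0.5"
}}

```text
time_s: 27.35
eef_pos: [0.4743, 0.1446, 0.0975]
eef_rot: [0.6, -0.599, -0.375, 0.376]
wrist_force: [0.9, -0.6, -2.2]
opening: 0.642
```

```bash
python3 to.py .4435 .206 .02
```

```text
t 27.35 pos [0.4743 0.1446 0.0975] open 0.642 F [ 0.9 -0.6 -2.2]
units to go [0.838 1.552 1.087] tilt [-0.021  0.    -0.01 ] yaw 64.1
```

Emit:
{"op": "apply_moves", "data": {
  "plan": "0.4 0 0.52 0 0 0 0.5; 0.27 0.1 0.35 0 0 0 0.5; 0.1 0.3 0.13 0 0 0 0.5; 0 0.5 0 0 0 0 0.5; 0 0.3 0 0 0 0 0.5"
}}

```text
time_s: 27.85
eef_pos: [0.4458, 0.2, 0.0363]
eef_rot: [0.6, -0.598, -0.374, 0.377]
wrist_force: [-0.9, 0.5, -1.9]
opening: 0.641
```

Emit:
{"op": "apply_moves", "data": {
  "plan": "0 0.2 0 0 0 0 0.5; 0 0.1 0 0 0 0 0.5; 0 0 0 0 0 0 0.5; 0 0 0 0 0 0 0.5; 0 0 0 0 0 0 0.5"
}}

```text
time_s: 28.35
eef_pos: [0.4498, 0.1995, 0.0245]
eef_rot: [-0.599, 0.6, 0.376, -0.375]
wrist_force: [-0.2, 0.5, -0.7]
opening: 0.641
```

```bash
python3 to.py .4435 .206 0; python3 look.py wrist w25
```

```text
t 28.35 pos [0.4498 0.1995 0.0245] open 0.641 F [-0.2  0.5 -0.7]
units to go [0.061 0.491 0.171] tilt [0.01  0.    0.007] yaw 64.1
```

View pics/w25.png

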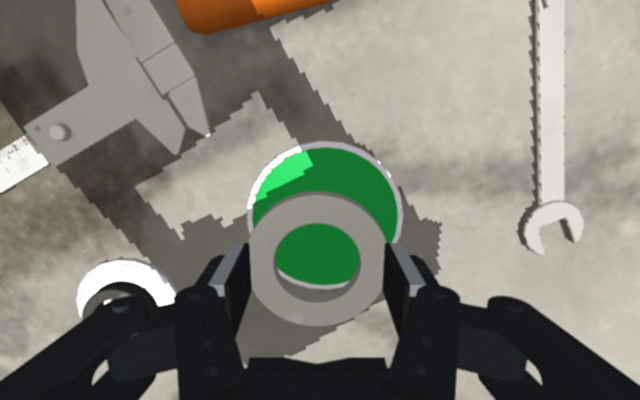

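```bash
python3 - <<'E'
from look import *
from scipy.optimize import least_squares
cal=dict(np.load("pics/w25.npz"))
W=np.array([unproj(cal,p,.004)[:2] for p in [(323,142),(288,151),(261,173),(249,205),(248,225),(364,153),(393,180),(403,220)]])
s=least_squares(lambda c:np.hypot(*(W-c).T)-.04,[.4435,.206]);print(s.x,s.fun)
for zt in (.036,.040,.043): print(zt,unproj(cal,(317,259.5),zt))
E
python3 to.py .4440 .206 -.006
```

```text
[0.4450269  0.20541874] [ 1.72275341e-04  1.79750517e-04  4.06297849e-04 -5.09941673e-04
 -2.74535896e-04 -4.60337012e-04 -1.61001860e-04 -1.09097453e-05]
0.036 [0.4490558  0.19876458 0.036     ]
0.04 [0.44733036 0.19959023 0.04      ]
0.043 [0.44603628 0.20020948 0.043     ]
t 28.4 pos [0.4498 0.1995 0.0245] open 0.647 F [-0.1  0.2 -1.1]
units to go [0.066 0.61  0.162] tilt [0.01  0.    0.007] yaw 64.1
```

Emit:
{"op": "apply_moves", "data": {
  "plan": "0.075 0 0.12 0 0 0 0.5; 0 0.25 0 0 0 0 0.5; 0 0.2 0 0 0 0 0.5; 0 0.1 0 0 0 0 0.5; 0 0 0 0 0 0 0.5"
}}

```text
time_s: 28.9
eef_pos: [0.4445, 0.2052, -0.0049]
eef_rot: [0.6, -0.599, -0.375, 0.376]
wrist_force: [0.0, 0.3, -0.9]
opening: 0.645
```

Emit:
{"op": "apply_moves", "data": {
  "plan": "0 0.02 0 0 0 0 0.5; 0 0 0 0 0 0 0.5; 0 0 0 0 0 0 0.5; 0 0 0 0 0 0 0.5; 0 0 0 0 0 0 0.5"
}}

```text
time_s: 29.4
eef_pos: [0.4455, 0.2055, -0.0045]
eef_rot: [-0.599, 0.599, 0.375, -0.375]
wrist_force: [0.1, 0.7, -1.6]
opening: 0.644
```

```bash
python3 to.py .4460 .2055 -.0058
```

```text
t 29.4 pos [ 0.4455  0.2055 -0.0045] open 0.644 F [ 0.1  0.7 -1.6]
units to go [ 0.005  0.026 -0.008] tilt [ 0.003 -0.     0.002] yaw 64.1
```

Emit:
{"op": "apply_moves", "data": {
  "plan": "0 0.02 0 0 0 0 0.5; 0 0.02 0 0 0 0 0.5; 0 0 0 0 0 0 0.5; 0 0 0 0 0 0 0.5; 0 0 0 0 0 0 0.5"
}}

```text
time_s: 29.9
eef_pos: [0.4456, 0.2055, -0.0058]
eef_rot: [-0.599, 0.599, 0.375, -0.375]
wrist_force: [-3.6, -0.6, 9.6]
opening: 0.647
```

Contact; release, lift and move aside.

Emit:
{"op": "apply_moves", "data": {
  "plan": "0 0 0 0 0 0 0.75; 0 0 0 0 0 0 0.78; 0 0 0 0 0 0 0.78; 0 -0.2 0 0 0 0 0.78; 0 -0.4 0 0 0 0 0.78"
}}

```text
time_s: 30.4
eef_pos: [0.4439, 0.2051, 0.0227]
eef_rot: [0.6, -0.599, -0.374, 0.376]
wrist_force: [0.9, 0.1, -0.1]
opening: 0.78
```

Emit:
{"op": "apply_moves", "data": {
  "plan": "0 -0.7 0 0 0 0 0.78; 0 -0.7 0 0 0 0 0.78; 0 -0.7 0 0 0 0 0.78; 0 -0.4 0 0 0 0 0.78; 0 0 0 0 0 0 0.78"
}}

```text
time_s: 30.9
eef_pos: [0.4479, 0.206, 0.1525]
eef_rot: [-0.598, 0.6, 0.378, -0.373]
wrist_force: [0.6, -0.5, 0.0]
opening: 0.783
```

```bash
python3 look.py wrist w26; python3 to.py .25 .5 .2
```

```text
t 30.95 pos [0.4466 0.2057 0.1503] open 0.779 F [ 0.3 -0.8  0.1]
units to go [ 3.582 -1.005  6.103] tilt [0.028 0.    0.021] yaw 64.1
```

Emit:
{"op": "apply_moves", "data": {
  "plan": "0.4 -0.2 0.5 0 0 0 0.78; 0.4 -0.2 0.7 0 0 0 0.78; 0.4 -0.2 0.7 0 0 0 0.78; 0.4 -0.2 0.7 0 0 0 0.78; 0.4 0 0.7 0 0 0 0.78"
}}

```text
time_s: 31.45
eef_pos: [0.3396, 0.3686, 0.1884]
eef_rot: [0.599, -0.599, -0.375, 0.375]
wrist_force: [1.4, 0.3, -0.7]
opening: 0.779
```

Emit:
{"op": "apply_moves", "data": {
  "plan": "0.6 0 0.5 0 0 0 0.78; 0.6 0 0.5 0 0 0 0.78; 0.3 0 0.2 0 0 0 0.78; 0 0 0 0 0 0 0.78; 0 0 0 0 0 0 0.78"
}}

```text
time_s: 31.95
eef_pos: [0.3185, 0.4603, 0.1867]
eef_rot: [-0.599, 0.599, 0.374, -0.377]
wrist_force: [-0.6, 0.1, -0.7]
opening: 0.784
```

```bash
python3 - <<'E'
from look import *
im,cal=look("top","t27");F={};Z={}
for p,n in (("pad_blue","outer_ring"),("pad_green","thrust_ring"),("pad_red","ball_bearing"),("pad_white","spacer")):
    F[p],s=fit(im,cal,p,{"pad_blue":[.5433,-.0998],"pad_green":[.4444,.205],"pad_red":[.5329,-.2061],"pad_white":[.4432,.0872]}[p],0,.004)
    F[n],s2=fit(im,cal,n,F[p],.004,.008);Z[n]=.004;print(p,F[p].round(4),n,F[n].round(4),np.hypot(*(F[p]-F[n])).round(4))
for n in("setting_ring","tape_roll"): F[n],s=fit(im,cal,n);print(n,F[n].round(4))
b=draw(im,cal,F,Z)[330:830,450:1400];cv2.imwrite("pics/t27f.png",cv2.resize(b,(800,421)))
E
```

```text
pad_blue [ 0.5433 -0.0998] outer_ring [ 0.544  -0.1005] 0.001
pad_green [0.4445 0.205 ] thrust_ring [0.4446 0.2041] 0.001
pad_red [ 0.5366 -0.207 ] ball_bearing [ 0.5336 -0.2051] 0.0036
pad_white [0.4433 0.0872] spacer [0.4443 0.0847] 0.0026
setting_ring [ 0.4366 -0.0428]
tape_roll [ 0.6384 -0.0311]
```

View pics/t27f.png

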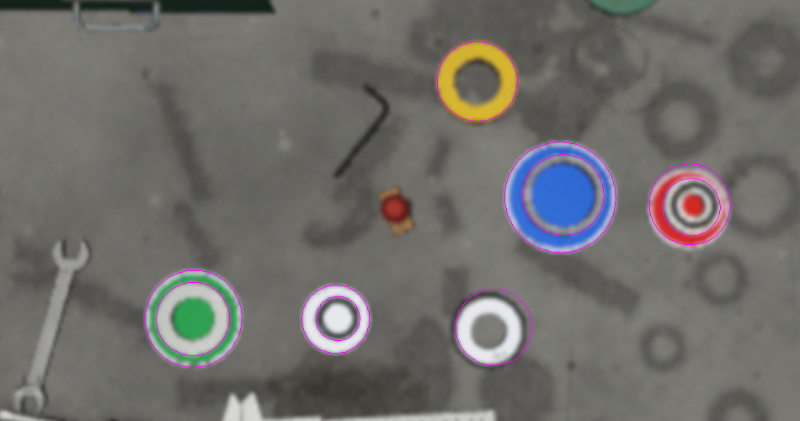

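View pics/w26.png

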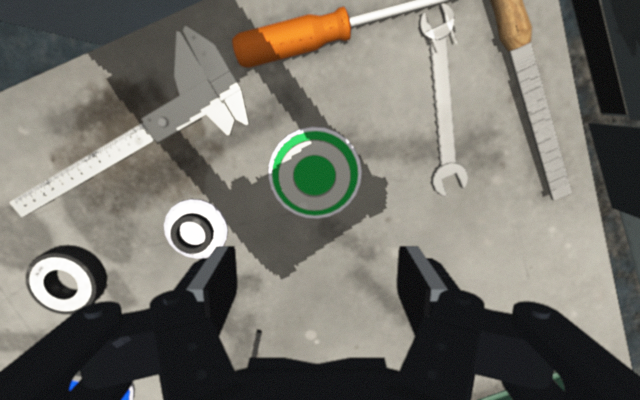

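```bash
python3 -c "
from bench import ctrl
print(ctrl.hand_in())"
```

```text
the job is handed in; nothing more can be done
None
```

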